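# Light the bench sample roaster

### The job

Light the bench coffee roaster: first swing the lever of its gas cock fully open, so that it lies along the gas pipe. Then take the key with the big round head out of the wooden key block, push it fully home into the ignition lock on the roaster's deck (its pins are sticky: ease the key in with small wiggles), and turn it a quarter turn clockwise, against the lock's spring, to its stop. Finish while still holding the key turned there, do not let go of it, and leave the other two keys, the bowl and the tasting cup alone.

Things in the scene. Friction and masses are not known exactly. Their poses are not given: they have to be found in the camera images.
- roaster: The bench coffee roaster, fixed. Origin: on the table under the lock's axis; x ahead (away from the operator), y towards the gas pipe, z up. Flat deck 90 mm high from y = -350 to 70 mm, x = -70 to 190 mm. Drum and funnel, up to 410 mm high, fill y below -129 mm; else nothing within 100 mm of the lock rises over 115 mm.
- cock_axis (a point): Pivot of the gas cock (brass ball valve, 38 mm across) at mid-thickness of its lever, 102 mm above the table, 170 mm to the +y side of the lock. Fixed to the roaster, axes as the roaster's. The 21 mm gas pipe runs along x, its axis 47 mm below this point.
- gas_cock (a joint): Lever angle in rad: 0 = shut, lever square to the pipe, pointing along the roaster's +y. Opens anticlockwise seen from above to its stop at 1.571 = open, lever along the pipe, pointing along the roaster's -x. Starts at 0 to 0.2. Stays where it is left; needs 0.25 N m to move, about 3.5 N at lever_grip.
- lever_grip (a point): Middle of the lever's grip, 75 mm from the pivot, at mid-thickness; moves with the lever, its y axis pointing along the lever to the tip. The grip is a level black sleeve 18 mm wide, 10 mm thick, reaching from 31 to 106 mm from the pivot, free above and at both sides; 30 mm of air between it and the pipe.
- key_round: The ignition key, about 30 g. Origin: centre of the underside of its round collar (17 mm across, 8 mm high); z up along the key. Below hangs a steel blade 30 mm long, 9.5 mm wide along y, 3.6 mm thick along x, with a blunt V point (last 5 mm). It starts upright in any one of the block's slots and lifts straight out. It fits the lock either way round.
- key_head (a point): Centre of the ignition key's head, 22.5 mm above the key's origin: the biggest head of the three, a round black disc 30 mm across and 9 mm thick, flat faces along the key's +-x, top 15 mm above this point.
- key_square: Another key, not to be moved: like the ignition key, but with a smaller square head, 22 mm wide, top 29.5 mm above its origin.
- key_slim: Another key, not to be moved: like the ignition key, but with a narrow upright head, 12 mm wide, top 41.5 mm above its origin.
- key_block: Wooden key block, 50 x 165 x 42 mm (x, y, z), fixed. Origin: centre of its underside. Three slots 12.5 x 6.6 mm, 34 mm deep, in its top at y = -50, 0 and 50 mm; in each stands a key, blade down, collar on the block's top, the head's width along the block's y.
- lock_face (a point): Centre of the brass face of the ignition lock, 100 mm above the table; axes as the roaster's. Keyway at joint value 0: a slot 10.7 mm long along y, 4.9 mm wide along x, with a 45 degree lead-in of 1.7 mm all round. The bezel, 38 mm across, stands 2 mm above the face. Fully home, the key's collar rests on the face and its origin is at this point.
- ignition (a joint): Lock cylinder angle in rad: 0 = off, grows as the key turns clockwise seen from above, stop at 1.5. A spring turns it back, 0.015 N m at 0, 0.05 N m at the stop. Short of home (over 2 mm) a ward resists turning: do not force it. Play in the keyway: the key itself turns 1.6 to 1.7 rad. Two sticky sprung pins, met with the point 15 and 21 mm in, resist with up to 15 N; small twists help.
- bowl: Bystander: open steel bowl, 136 mm across and 55 mm high. Origin: centre of its underside.
- tasting_cup: Bystander: clear glass tasting cup, 68 mm across and 75 mm high. Origin: centre of its underside.

How it is judged:
On the way, in this order (a step that is already met when the one before it is completed fails the run):
1. the gas cock is fully open (lever within 10 degrees of its open stop) (value of joint gas_cock above 1.4 rad), for 0.2 s.
2. the round-headed key is fully home in the ignition lock, collar down on the face (z of key_round in the frame of lock_face below 0.002 m and horizontal distance between key_round and lock_face below 0.003 m and angle between key_round's own z axis and vertical below 0.12 rad), for 0.1 s.
3. the key, held in the fingers, is turned to the stop (value of joint ignition above 1.3 rad and contact force between the fingers and key_round above 2 N), for 0.3 s.
At the end, for the whole second after the job is handed in: Gas cock open (over 1.4 rad); round key home in the lock (collar within 2.5 mm of the face, on axis within 3 mm, upright within 7 degrees); lock turned over 1.3 rad, held by fingers on the key (over 2 N); other keys moved under 20 mm, bowl and cup under 30 mm (all of step 3 and value of joint gas_cock above 1.4 rad and z of key_round in the frame of lock_face below 0.0025 m and horizontal distance between key_round and lock_face below 0.003 m and angle between key_round's own z axis and vertical below 0.12 rad and distance of each of key_square, key_slim from where it was at the start of the episode below 0.02 m and distance of each of bowl, tasting_cup from where it was at the start of the episode below 0.03 m); the arm keeps its last pose, push and grip.
It fails at once if one of the other two keys is taken or knocked (moved over 20 mm) (distance of any of key_square, key_slim from where it was at the start of the episode above 0.02 m).
It fails at once if the bowl or the tasting cup is disturbed (moved over 30 mm) (distance of any of bowl, tasting_cup from where it was at the start of the episode above 0.03 m).
It also fails if it takes over 54 s, if anything falls off the work surface, if the arm or the gripper's body presses on something with over 40 N, if the wrist force passes 120 N, or if a joint passes its speed limit or range.

### The arm

A 7-joint arm with a two-finger parallel gripper is mounted at the origin on the work surface. World frame = base frame: x ahead of the robot, y to its left, z up, the work surface at z = 0. Lengths are in m, angles in rad, forces in N, time in s.
With the tool pointing down it reaches from about 0.425 to 0.875 m from the base axis. Payload 4.7 kg.
Tool frame: the origin (TCP) lies on the centre line of the jaws, within the pads' length; the fingertips stand 19 mm ahead of it and the grasp point (between the pads) is the TCP (ctrl.nose_length is the distance from the TCP to the fingertips, in m); z points along the fingers, x is the direction in which the jaws open and shut, and the axes are right-handed (so a half turn about z gives the same grasp; the last joint's range is limited). The gripper opens to 87 mm and grips with 3 to 60 N. Pads are 19 mm wide; open, the fingers measure 117 mm over their backs; the gripper's body (75 mm by 190 mm) begins 51 mm behind the grasp point.
Start: joints at [-1.137, 0.321, -0.07, 1.45, 0.023, 1.371, -0.057], TCP at [0.265, 0.594, 0.209] pointing down, gripper open.
Joint ranges: [-2.86, 2.86], [-0.3, 2.09], [-1.38, 1.24], [0.06, 2.45], [-1.56, 4.7], [0.09, 2.05], [-2.69, 2.69]. Speed limits (rad/s): [2.57, 2.57, 3.14, 3.14, 3.14, 3.14, 3.14].

### API

Orientations are given as a rotation vector (axis times angle).
In Python, from bench import ctrl gives the robot as it stands. The module is installed in compiled form; this text tells all that it offers.
- The arm moves only by the shell command python3 -m crank 'ROWS' [OPENING] [FORCE]. ROWS is a JSON object of lists of equal length, an entry for each row: "dp": the shift along the tool's x, y, z in cm, a list of three; "delta_rot": the turn, a rotation vector about the tool's x, y, z in rad, a list of three. In form: {"dp": [[x, y, z], ...], "delta_rot": [[rx, ry, rz], ...]}. A call has exactly 8 rows; each row shifts and turns the commanded pose from where the row before left it, along the tool's axes as they then stand; what a row does not reach is not made up. A row lasts 1/10 s, in which the tool goes at most 50 mm and 8.59 degrees, less where a joint would pass 70% of its speed; a pose out of reach is approached as far as the arm can. A call with a gripper value outside its range is refused whole. OPENING is the finger opening in cm, from 0 to 8.7, set as the call begins (- or left out, the last holds). The fingers move at their own pace and stop on an object; FORCE is the grip in N (left out, the last holds). Time passes only in rows, so rows that do not move let the fingers close, or fill a call up. It gives the time, the measured TCP pose, the force and the opening at its end, in the units of the state.
- ctrl.get_state(): the state, without advancing time (a new reading comes with each control period).
- ctrl.get_image(name): name is "side" or "top"; returns the picture (480x640x3 uint8, blue, green, red); there is no depth.
- ctrl.camera_info(name): a dict with "camera_matrix" (3x3 intrinsics, pixels), "xyz" and "orientation" of the camera in the world. Camera axes: x right, y down, z forward; pixel columns grow to the right and rows downward; lengths in m; the calibration is good to about 2 mm. A picture is of the moment at which its call begins. camera_info takes no time and is no camera call.
- ctrl.close_job(): hands the job in, once; it reports no verdict.
The state is a dict: "time": time; "joint_positions": joint angles; "qd": joint speeds; "joint_torque": joint torques, N m; "position": TCP position; "tool_rot": TCP orientation; "ft_force": force on the tool from outside, world axes, zero at the start; "torque": the same for the moment, N m; "grip_width": opening from 0.0 (shut) to 1.0 (fully open).
Only numpy, scipy, OpenCV 4.12 (cv2) and the standard library are available. Lean on these libraries where they do the work, as an engineer would, in place of code of your own. Each camera call takes 0.05 s, during which the arm holds its last target.

## Working session

There is one attempt and no reset: what is moved stays moved. The work goes in short steps, Python scripts to look and compute and a shell command to move; the robot and the scene stay as the last step left them, time stands still between calls to the robot, and variables do not carry over. Pictures are saved under pics/ and viewed, and the job is handed in when it is done.

```bash
ls; mkdir -p pics
python3 - <<'E'
from bench import ctrl
import cv2
s=ctrl.get_state(); print(s)
for n in("side","top"):
    i=ctrl.camera_info(n); print(n,i)
    cv2.imwrite(f"pics/{n}0.png",ctrl.get_image(n))
print(ctrl.nose_length)
E
```

```text
pics
{'time': 0.0, 'joint_positions': array([-1.13686621,  0.32184478, -0.07010253,  1.45167168,  0.02260586,
        1.37076437, -0.05688553]), 'qd': array([ 0.00084487,  0.00131619,  0.00214477,  0.00114533, -0.0002191 ,
        0.00156556,  0.00060134]), 'joint_torque': array([-5.81726249e-05, -4.91290033e+01, -4.03976664e-01, -3.12530673e+01,
       -6.38409681e-02,  4.35607194e-02,  1.75577734e-04]), 'position': array([0.26475023, 0.59301764, 0.20804918]), 'tool_rot': array([ 2.63458553e+00,  1.70925713e+00, -2.41834370e-03]), 'ft_force': array([ 0.18711161, -0.63270539,  0.32472087]), 'torque': array([-0.00954057, -0.00732381, -0.04203909]), 'grip_width': 0.9983012869961994}
side {'camera_matrix': array([[455.85431739,   0.        , 312.97911992],
       [  0.        , 455.85431739, 238.36544625],
       [  0.        ,   0.        ,   1.        ]]), 'xyz': array([ 0.03876649, -0.31489569,  0.57980392]), 'orientation': array([-2.03646027,  0.84990837, -0.47568747])}
top {'camera_matrix': array([[452.01974221,   0.        , 322.08915289],
       [  0.        , 452.01974221, 236.80486259],
       [  0.        ,   0.        ,   1.        ]]), 'xyz': array([0.50672973, 0.17434082, 0.78615084]), 'orientation': array([-2.18604105,  2.22044637, -0.09009827])}
0.019
```

View pics/side0.png

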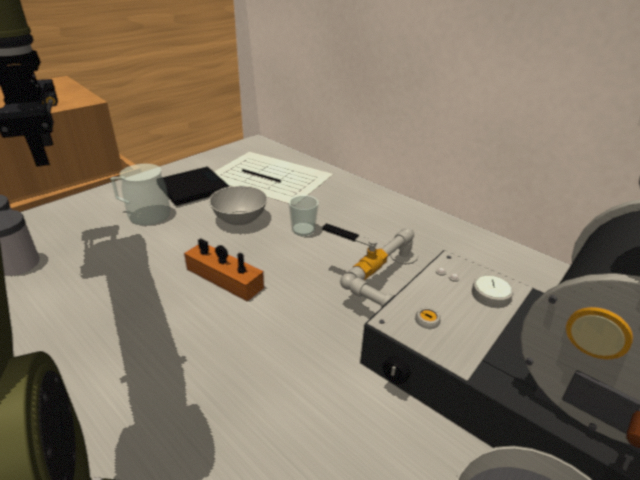

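View pics/top0.png

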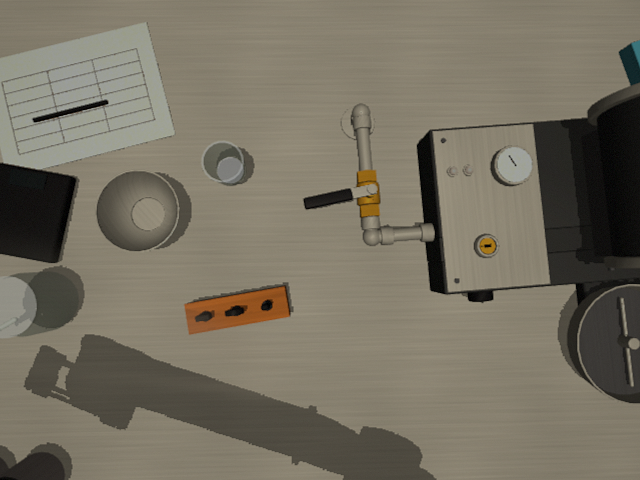

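The top picture shows the lever sleeve at about (327,199) and the pivot at (371,190). The lock is at (487,245) and the block at (238,309), with its keys at about (205,316), (236,311) and (267,305). Next I zoom in to tell the keys apart.

```bash
python3 - <<'E'
import cv2,numpy as np
s=cv2.imread("pics/side0.png");t=cv2.imread("pics/top0.png")
f=lambda im,x,y,w,h,W,H:cv2.resize(im[y:y+h,x:x+w],(W,H),interpolation=cv2.INTER_CUBIC)
a=f(s,175,225,100,75,400,300);b=f(t,180,280,120,60,400,200)
c=f(t,290,150,120,90,400,300);d=f(t,460,220,60,45,400,300)
e=f(s,400,295,60,45,400,300);g=f(s,310,215,100,75,400,300)
b=cv2.copyMakeBorder(b,0,100,0,0,cv2.BORDER_CONSTANT)
cv2.imwrite("pics/z0.png",np.vstack([np.hstack([a,b]),np.hstack([c,d])]))
E
cat > h.py <<'E'
import numpy as np
from scipy.spatial.transform import Rotation as R
from bench import ctrl
def cam(n):
    i=ctrl.camera_info(n); return i["camera_matrix"],np.array(i["xyz"]),R.from_rotvec(i["orientation"]).as_matrix()
def ray(n,p):
    K,o,M=cam(n); return o,M@np.linalg.solve(K,[p[0],p[1],1.])
def onz(n,p,z):
    o,d=ray(n,p); return o+d*(z-o[2])/d[2]
def tri(ps,pt):
    o,d=ray("side",ps);q,e=ray("top",pt)
    st=np.linalg.lstsq(np.c_[d,-e],q-o,rcond=None)[0]
    A=o+d*st[0];B=q+e*st[1];return (A+B)/2,np.linalg.norm(A-B)
def proj(n,X):
    K,o,M=cam(n); c=K@(M.T@(np.array(X)-o)); return c[:2]/c[2]
E
python3 - <<'E'
import sys;sys.path.insert(0,'.')
from h import *
np.set_printoptions(precision=4,suppress=True)
print("pivot",onz("top",(371,190),.102)); print("lever",onz("top",(327,199),.102),onz("side",(340,232),.102))
print("lock",onz("top",(487,245),.1),onz("side",(428,316),.1),tri((428,316),(487,245)))
for p in[(205,316),(236,311),(267,305)]:print(onz("top",p,.065))
E
```

```text
pivot [0.617  0.0818 0.102 ]
lever [0.604  0.1494 0.102 ] [0.6035 0.1477 0.102 ]
lock [ 0.5302 -0.0948  0.1   ] [ 0.5277 -0.0958  0.1   ] (array([ 0.53  , -0.0952,  0.0981]), np.float64(0.0007805397446005808))
[0.4265 0.3432 0.065 ]
[0.4334 0.2946 0.065 ]
[0.4419 0.2457 0.065 ]
```

View pics/z0.png

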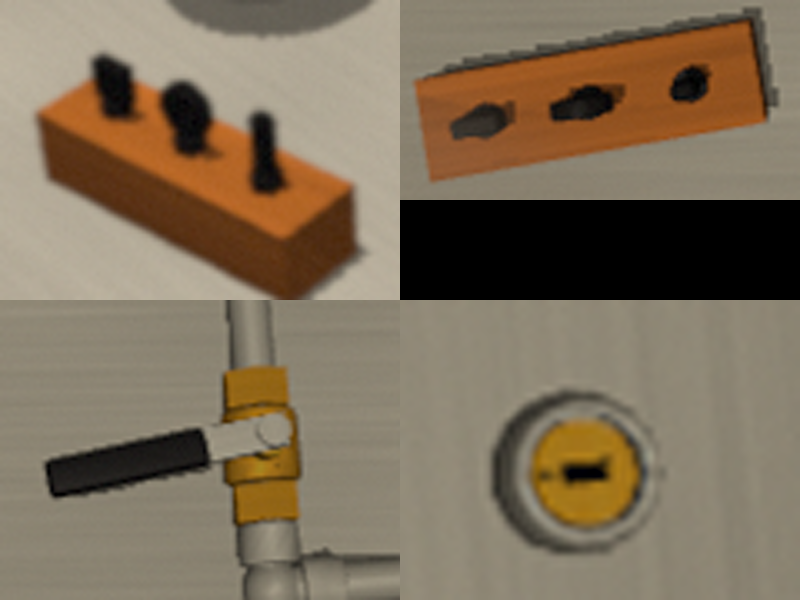

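The round head is the middle key, with the square one on the left and the slim one on the right. Next I measure the block, lock, keyway and pipe more accurately.

Run:
```python
from h import *
import cv2
np.set_printoptions(precision=4,suppress=True)
for n in("side","top"):
    im=cv2.imread(f"pics/{n}0.png");hsv=cv2.cvtColor(im,cv2.COLOR_BGR2HSV)
    m=cv2.inRange(hsv,(5,150,60),(15,255,255))
    x0,y0,w,h=(175,225,100,80) if n=="side" else (180,280,115,60)
    r=np.zeros_like(m);r[y0:y0+h,x0:x0+w]=m[y0:y0+h,x0:x0+w]
    r=cv2.morphologyEx(r,cv2.MORPH_CLOSE,np.ones((3,3)))
    c=max(cv2.findContours(r,0,2)[0],key=cv2.contourArea)
    hull=cv2.convexHull(c);ap=cv2.approxPolyDP(hull,2.5,True)[:,0]
    print(n,"block hull");
    for p in ap: print(p,onz(n,p,.042),onz(n,p,0))
    # dark keys
    k=((hsv[...,2]<60)).astype(np.uint8);k2=np.zeros_like(k);k2[y0:y0+h,x0:x0+w]=k[y0:y0+h,x0:x0+w]
    N,l,st,ce=cv2.connectedComponentsWithStats(k2)
    for i in range(1,N):
        if st[i,4]>20: print("dark",st[i],ce[i])
    # brass face
    y=cv2.inRange(hsv,(15,140,90),(32,255,255))
    x0,y0,w,h=(405,300,50,35) if n=="side" else (465,225,45,45)
    y2=np.zeros_like(y);y2[y0:y0+h,x0:x0+w]=y[y0:y0+h,x0:x0+w]
    c=cv2.convexHull(np.vstack(cv2.findContours(y2,0,2)[0])); e=cv2.fitEllipse(c);print("face",e,onz(n,e[0],.1))
    sub=hsv[y0:y0+h,x0:x0+w,2]; fm=np.zeros_like(y);cv2.fillConvexPoly(fm,c,1)
    kk=((hsv[...,2]<60)&(cv2.erode(fm,np.ones((3,3)))>0))
    ys,xs=np.nonzero(kk);print("keyway px",len(xs),xs.mean(),ys.mean(), onz(n,(xs.mean(),ys.mean()),.1))
    P=np.array([onz(n,q,.1)[:2] for q in zip(xs,ys)]);w_,v=np.linalg.eigh(np.cov(P.T));print(v[:,1],np.sqrt(w_))
```

```text
side block hull
[185 253] [0.3957 0.371  0.042 ] [0.4236 0.4245 0.    ]
[198 245] [0.4299 0.3764 0.042 ] [0.4605 0.4304 0.    ]
[210 246] [0.4452 0.3565 0.042 ] [0.477  0.4089 0.    ]
[260 270] [0.4663 0.2251 0.042 ] [0.4997 0.2673 0.    ]
[262 287] [0.4366 0.1847 0.042 ] [0.4677 0.2237 0.    ]
[245 299] [0.3944 0.1809 0.042 ] [0.4222 0.2196 0.    ]
[189 269] [0.3726 0.3215 0.042 ] [0.3986 0.3712 0.    ]
dark [199 240   9  14 102] [203.1373 246.5588]
dark [216 246  11  17 140] [221.3071 253.7714]
dark [238 254   8  19  94] [240.7979 263.8723]
face ((428.0793762207031, 315.1446228027344), (9.911713600158691, 16.17595672607422), 105.40631103515625) [ 0.5294 -0.0949  0.1   ]
keyway px 0 nan nan [nan nan nan]<stdin>:26: RuntimeWarning: Mean of empty slice.
  ret = ret.dtype.type(ret / rcount)
  avg = a.mean(axis, **keepdims_kw)
  ret = um.true_divide(
<stdin>:27: RuntimeWarning: Degrees of freedom <= 0 for slice
  c *= np.true_divide(1, fact)
  c *= np.true_divide(1, fact)
Traceback (most recent call last):
ValueError: not enough values to unpack (expected 2, got 0)

During handling of the above exception, another exception occurred:

Traceback (most recent call last):
numpy.linalg.LinAlgError: 0-dimensional array given. Array must be at least two-dimensional
```

Run:
```python
from h import *
import cv2
np.set_printoptions(precision=4,suppress=True)
im=cv2.imread("pics/top0.png");
f=lambda im,x,y,w,h,W,H:cv2.resize(im[y:y+h,x:x+w],(W,H),interpolation=cv2.INTER_CUBIC)
cv2.imwrite("pics/z1.png",f(im,340,90,220,165,800,600))
cv2.imwrite("pics/z2.png",f(im,175,275,130,65,800,400))
s=cv2.imread("pics/side0.png");cv2.imwrite("pics/z3.png",f(s,180,230,90,70,800,600))
```

```text
(no output)
```

View pics/z1.png

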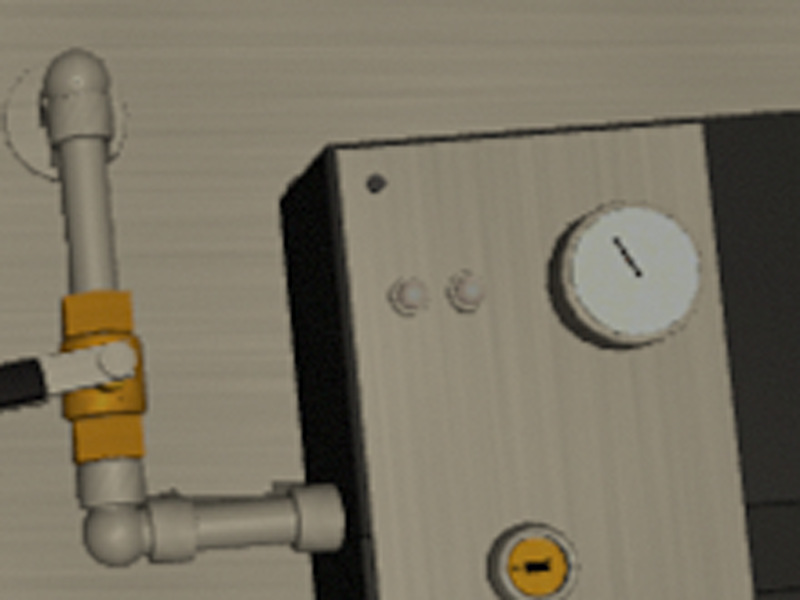

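View pics/z2.png

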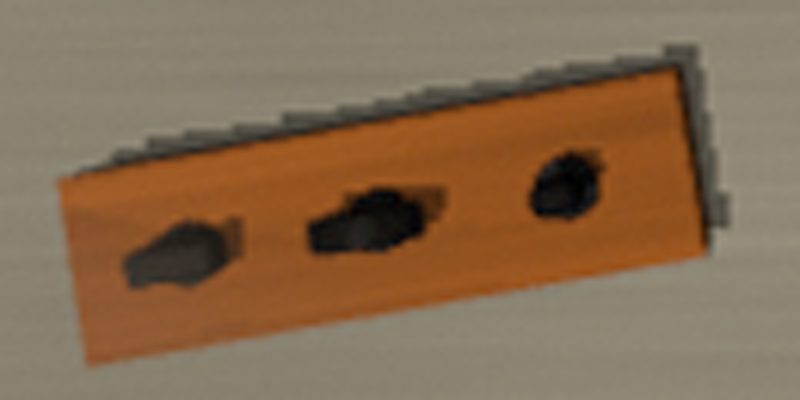

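View pics/z3.png

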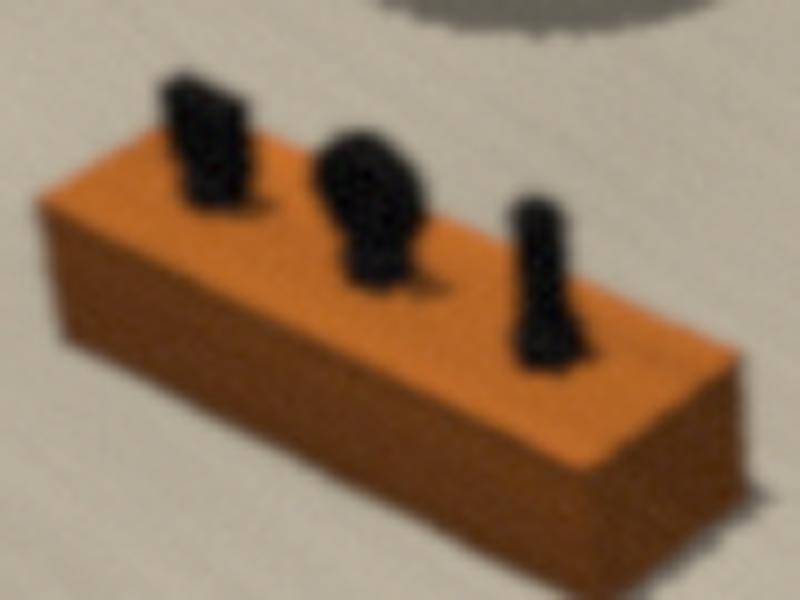

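Run:
```python
from h import *
np.set_printoptions(precision=4,suppress=True)
u=lambda p,s,o,sy=None:((p[0]+.5)/s-.5+o[0],(p[1]+.5)/(sy or s)-.5+o[1])
q=[u(p,800/130,(175,275)) for p in[(60,180),(676,68),(708,250),(88,365)]]
C=np.array([onz("top",p,.042) for p in q]);print(C,C.mean(0))
d=C[0]-C[1]+C[3]-C[2];print("yaw y axis",np.degrees(np.arctan2(-d[0],d[1])),[np.linalg.norm(C[i]-C[(i+1)%4]) for i in range(4)])
d=C[0]-C[3]+C[1]-C[2];print("yaw x axis",np.degrees(np.arctan2(d[1],d[0])))
S=[onz("side",u(p,800/90,(180,230),600/70),.042) for p in[(40,205),(740,355),(590,468)]];print(S,(S[0]+S[1])/2)
print("head", onz("side",u((370,195),800/90,(180,230),600/70),.0645))
z=lambda p,h:onz("top",u(p,800/220,(340,90)),h)
for a,b,h in[((378,600),(330,147),.09),((748,600),(703,125),.09),((330,147),(703,125),.09)]:
    e=z(b,h)-z(a,h);print("edge",np.degrees(np.arctan2(e[1],e[0])),z(a,h),z(b,h))
print("pivot",z((116,360),.105)," lever sleeve end",z((44,378),.102))
z=lambda p,h:onz("top",u(p,800/240,(290,150)),h)
# c panel scale 400/120
for p in[(48,462+16),(206,446)]: print("sleeve ends mid",z((p[0],p[1]-300),.107))
```

```text
[[0.4442 0.3819 0.042 ]
 [0.4708 0.2193 0.042 ]
 [0.4226 0.2114 0.042 ]
 [0.3957 0.3745 0.042 ]] [0.4333 0.2968 0.042 ]
yaw y axis 9.325837583078007 [np.float64(0.16476273316349452), np.float64(0.04878694461909374), np.float64(0.16534253628345125), np.float64(0.04901246508242751)]
yaw x axis 8.994492287522467
[array([0.3935, 0.3709, 0.042 ]), array([0.4682, 0.2192, 0.042 ]), array([0.421 , 0.2112, 0.042 ])] [0.4309 0.295  0.042 ]
head [0.4311 0.2962 0.0645]
edge 4.263950352953349 [ 0.5166 -0.0303  0.09  ] [ 0.7128 -0.0157  0.09  ]
edge 2.8887303163067504 [ 0.5141 -0.1898  0.09  ] [ 0.721  -0.1793  0.09  ]
edge -87.1328785443974 [ 0.7128 -0.0157  0.09  ] [ 0.721  -0.1793  0.09  ]
pivot [0.6186 0.0814 0.105 ]  lever sleeve end [0.6118 0.1114 0.102 ]
sleeve ends mid [0.5976 0.1844 0.107 ]
sleeve ends mid [0.6113 0.1123 0.107 ]
```

The middle key is at (0.432, 0.296) with the block turned about 9°, and both views agree within 2 mm. The lock is at (0.530, -0.095), the roaster's yaw is about 3.7°, and the pivot is at (0.6186, 0.0814) with the lever at about 0.14 rad. The lock-to-pivot y offset comes to 170 mm, as stated. My plan is to close the fingers and push the lever open from its +x side. First I write a planning helper.

```bash
cat >> h.py <<'E'
RY=np.radians(3.7); PIV=np.array([.6186,.0814]); LOCK=np.array([.530,-.095])
def cur():
    s=ctrl.get_state(); return s,np.array(s["position"]),R.from_rotvec(s["tool_rot"])
def down(yaw): # tool x at yaw deg, z down
    c,s_=np.cos(np.radians(yaw)),np.sin(np.radians(yaw))
    return R.from_matrix(np.array([[c,s_,0],[s_,-c,0],[0,0,-1.]]))
def plan(wps,start=None):
    """wps: list of (xyz,yaw); prints tool-frame rows"""
    if start is None: _,p,r=cur()
    else: p,r=np.array(start[0]),down(start[1])
    for x,y in wps:
        t=down(y); d=r.inv().apply(np.array(x)-p)*100; w=(r.inv()*t).as_rotvec()
        print(np.round(d,2).tolist(),np.round(w,3).tolist(), "|d|=%.1f"%np.linalg.norm(d))
        p,r=np.array(x),t
def st():
    s,p,r=cur(); m=r.as_matrix()
    print("t %.2f"%s["time"],"p",np.round(p,4),"yaw %.2f"%np.degrees(np.arctan2(m[1,0],m[0,0])),"tilt",np.round(m[:2,2],3),"F",np.round(s["ft_force"],1),"T",np.round(s["torque"],3),"g %.4f"%s["grip_width"],"j7 %.2f"%s["joint_positions"][6])
E
python3 - <<'E'
from h import *
st()
_,p,r=cur()
y0=66
A=np.array([.647,.165,.19]); n=14
plan([(p+(A-p)*k/n, 66+(3.7-66)*min(1,k/n)) for k in range(1,n+1)]+[((.647,.165,.107),3.7)])
E
```

```text
t 0.10 p [0.2647 0.5931 0.2082] yaw 65.95 tilt [-0.001 -0.002] F [1.  0.4 0.2] T [-0.052  0.009  0.042] g 1.0017 j7 -0.06
[-1.68, 3.74, 0.13] [0.0, 0.002, 0.077] |d|=4.1
[-1.39, 3.86, 0.13] [0.0, 0.0, 0.078] |d|=4.1
[-1.08, 3.95, 0.13] [0.0, 0.0, 0.078] |d|=4.1
[-0.77, 4.03, 0.13] [0.0, 0.0, 0.078] |d|=4.1
[-0.46, 4.07, 0.13] [0.0, 0.0, 0.078] |d|=4.1
[-0.14, 4.1, 0.13] [0.0, 0.0, 0.078] |d|=4.1
[0.18, 4.1, 0.13] [0.0, 0.0, 0.078] |d|=4.1
[0.49, 4.07, 0.13] [0.0, 0.0, 0.078] |d|=4.1
[0.81, 4.02, 0.13] [0.0, 0.0, 0.078] |d|=4.1
[1.12, 3.94, 0.13] [0.0, 0.0, 0.078] |d|=4.1
[1.42, 3.85, 0.13] [0.0, 0.0, 0.078] |d|=4.1
[1.71, 3.72, 0.13] [0.0, 0.0, 0.078] |d|=4.1
[2.0, 3.58, 0.13] [0.0, 0.0, 0.078] |d|=4.1
[2.27, 3.41, 0.13] [0.0, 0.0, 0.078] |d|=4.1
[-0.0, 0.0, 8.3] [0.0, 0.0, 0.0] |d|=8.3
```

```bash
python3 -m crank '{"dp":[[-1.7,3.7,0.1],[-1.4,3.9,0.1],[-1.1,3.9,0.1],[-0.8,4.0,0.1],[-0.5,4.1,0.1],[-0.1,4.1,0.1],[0.2,4.1,0.1],[0.5,4.1,0.1]],"delta_rot":[[0,0,0.078],[0,0,0.078],[0,0,0.078],[0,0,0.078],[0,0,0.078],[0,0,0.078],[0,0,0.078],[0,0,0.078]]}' 0 20
python3 - <<'E'
from h import *
st();_,p,r=cur();y=np.degrees(np.arctan2(r.as_matrix()[1,0],r.as_matrix()[0,0]))
A=np.array([.647,.165,.19])
plan([(p+(A-p)*k/6, y+(3.7-y)*k/6) for k in range(1,7)])
E
```

```text
time: 0.9
position: [0.4832, 0.3465, 0.2008]
tool_rot: [3.034, 0.814, -0.001]
ft_force: [0.8, 0.6, -0.1]
grip_width: 0.356
t 0.90 p [0.4832 0.3465 0.2008] yaw 30.02 tilt [-0. -0.] F [ 0.8  0.6 -0.1] T [-0.038 -0.045 -0.008] g 0.3561 j7 -0.11
[0.85, 3.98, 0.18] [-0.0, 0.0, 0.077] |d|=4.1
[1.15, 3.91, 0.18] [0.0, 0.0, 0.077] |d|=4.1
[1.45, 3.81, 0.18] [0.0, 0.0, 0.077] |d|=4.1
[1.73, 3.69, 0.18] [0.0, 0.0, 0.077] |d|=4.1
[2.01, 3.54, 0.18] [0.0, 0.0, 0.077] |d|=4.1
[2.28, 3.38, 0.18] [0.0, 0.0, 0.077] |d|=4.1
```

```bash
python3 -m crank '{"dp":[[0.9,4.0,0.2],[1.2,3.9,0.2],[1.5,3.8,0.2],[1.7,3.7,0.2],[2.0,3.5,0.2],[2.3,3.4,0.2],[0,0,0],[0,0,0]],"delta_rot":[[0,0,0.077],[0,0,0.077],[0,0,0.077],[0,0,0.077],[0,0,0.077],[0,0,0.077],[0,0,0],[0,0,0]]}'
python3 - <<'E'
from h import *
import cv2
st()
def pt(deg,lead=0,r=.075):
    f=np.radians(deg);Rm=np.array([[np.cos(RY),-np.sin(RY)],[np.sin(RY),np.cos(RY)]])
    l=np.array([-np.sin(f),np.cos(f)]);n=np.array([np.cos(f),np.sin(f)])
    h=.015*np.cos(f)+.0095*np.sin(f)
    return np.r_[PIV+Rm@(r*l+n*(.009+h-lead)),.107]
W=[((.647,.165,.107),3.7)]+[(pt(a,.0),3.7) for a in(5,15,25,35,45,55,65,75,85,90)]
for w in W:print(np.round(w[0],4))
plan(W)
cv2.imwrite("pics/t1.png",ctrl.get_image("top"))
E
```

```text
time: 1.7
position: [0.648, 0.1659, 0.1883]
tool_rot: [3.139, 0.098, -0.002]
ft_force: [-0.5, 0.2, 0.5]
grip_width: 0.005
t 1.70 p [0.648  0.1659 0.1883] yaw 3.59 tilt [-0.001 -0.001] F [-0.5  0.2  0.5] T [-0.02   0.061  0.002] g 0.0045 j7 -0.13
[0.647 0.165 0.107]
[0.6317 0.1593 0.107 ]
[0.6191 0.1608 0.107 ]
[0.6059 0.16   0.107 ]
[0.5926 0.1566 0.107 ]
[0.5796 0.1507 0.107 ]
[0.5677 0.1421 0.107 ]
[0.5574 0.131  0.107 ]
[0.5494 0.1177 0.107 ]
[0.5441 0.1029 0.107 ]
[0.5426 0.095  0.107 ]
[-0.09, 0.08, 8.13] [0.001, 0.001, -0.002] |d|=8.1
[-1.56, 0.47, 0.0] [0.0, 0.0, 0.0] |d|=1.6
[-1.25, -0.23, 0.0] [0.0, 0.0, 0.0] |d|=1.3
[-1.32, -0.01, 0.0] [0.0, 0.0, 0.0] |d|=1.3
[-1.35, 0.24, 0.0] [0.0, 0.0, 0.0] |d|=1.4
[-1.33, 0.51, 0.0] [0.0, 0.0, 0.0] |d|=1.4
[-1.25, 0.78, 0.0] [0.0, 0.0, 0.0] |d|=1.5
[-1.1, 1.04, 0.0] [0.0, 0.0, 0.0] |d|=1.5
[-0.89, 1.27, 0.0] [0.0, 0.0, 0.0] |d|=1.5
[-0.63, 1.45, 0.0] [0.0, 0.0, 0.0] |d|=1.6
[-0.2, 0.77, 0.0] [0.0, 0.0, 0.0] |d|=0.8
```

View pics/t1.png

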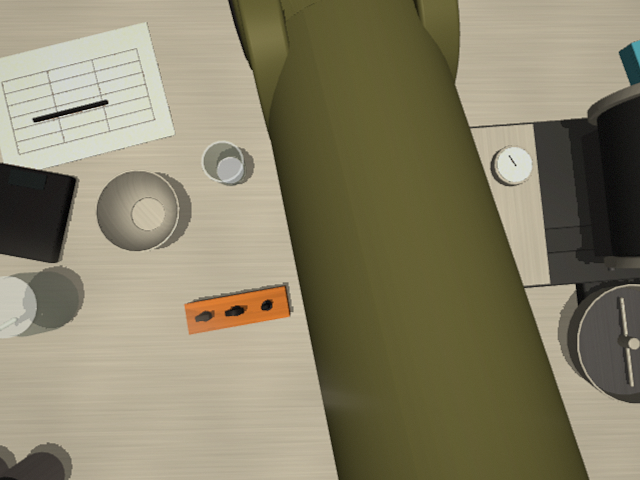

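The arm hides the lever in the top view, while the block, bowl and cup look untouched. I now lower the tool beside the lever and start pushing.

```bash
python3 -m crank '{"dp":[[0,0,2.0],[0,0,3.0],[0,0,2.5],[0,0,0.6],[0,0,0],[-0.8,0.2,0],[-0.7,0.2,0],[0,0,0]],"delta_rot":[[0,0,0],[0,0,0],[0,0,0],[0,0,0],[0,0,0],[0,0,0],[0,0,0],[0,0,0]]}'
python3 - <<'E'
from h import *
import cv2
st();cv2.imwrite("pics/s2.png",ctrl.get_image("side"))
E
```

```text
time: 2.55
position: [0.6328, 0.1622, 0.1098]
tool_rot: [-3.139, -0.102, -0.002]
ft_force: [-0.6, 0.8, -0.5]
grip_width: 0.006
t 2.55 p [0.6328 0.1622 0.1098] yaw 3.71 tilt [0.001 0.001] F [-0.6  0.8 -0.5] T [-0.034  0.052 -0.049] g 0.0056 j7 -0.12
```

View pics/s2.png

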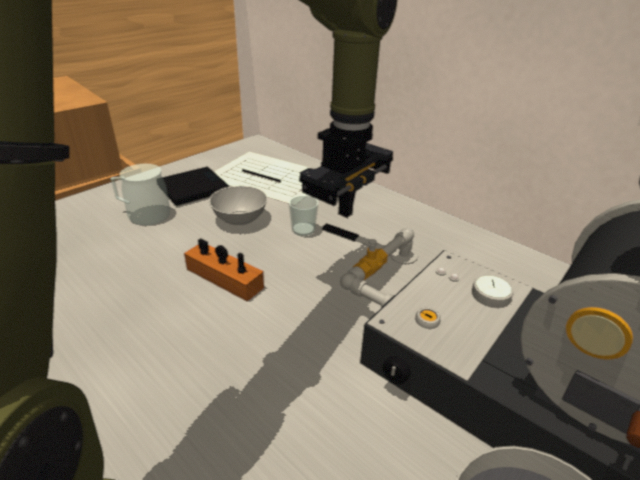

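Run:
```python
from h import *
print(proj("side",(.6328,.1622,.0908)),proj("side",(.6328,.1622,.11)),proj("side",(.6036,.155,.102)))
```

```text
[343.93869773 228.16520316] [344.50314737 219.92616715] [337.1491005  230.48372166]
```

Run:
```python
import cv2
s=cv2.imread("pics/s2.png");cv2.imwrite("pics/z4.png",cv2.resize(s[170:260,290:410],(800,600),interpolation=cv2.INTER_CUBIC))
```

```text
(no output)
```

View pics/z4.png

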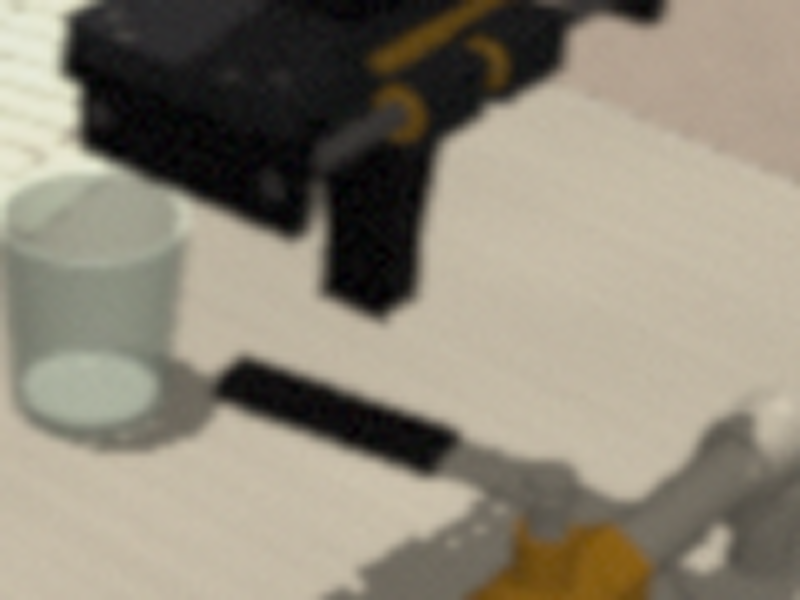

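The tip shows at (347,217) but should project to about (344,228). I take another picture to find out why before pushing.

Run:
```python
from h import *
import cv2
st();s=ctrl.get_image("side");st();t=ctrl.get_image("top")
f=lambda im,x,y,w,h:cv2.resize(im[y:y+h,x:x+w],(400,300),interpolation=cv2.INTER_CUBIC)
cv2.imwrite("pics/z5.png",np.hstack([f(s,290,170,120,90),f(t,240,120,240,180)]))
for dx in(-.015,.015):
  for dy in(-.0095,.0095): print(dx,dy,proj("side",(.6328+dx,.1622+dy,.0908)))
```

```text
t 2.60 p [0.6332 0.1625 0.1096] yaw 3.71 tilt [0.002 0.001] F [ 0.1  0.6 -0.1] T [-0.036  0.014 -0.02 ] g 0.0029 j7 -0.12
t 2.65 p [0.6334 0.1626 0.1094] yaw 3.72 tilt [0.002 0.001] F [0.1 0.2 0.2] T [-0.09   0.059  0.02 ] g 0.0015 j7 -0.12
-0.015 -0.0095 [342.58564191 232.97655287]
-0.015 0.0095 [335.31652544 229.16711295]
0.015 -0.0095 [352.49182579 227.17131642]
0.015 0.0095 [345.24920891 223.5051385 ]
```

View pics/z5.png

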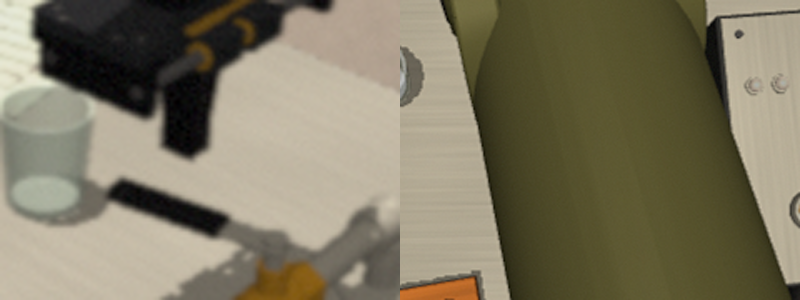

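Run:
```python
from h import *
import cv2
s=cv2.imread("pics/side0.png");cv2.imwrite("pics/z6.png",cv2.resize(s[60:180,0:120],(600,600),interpolation=cv2.INTER_CUBIC))
u=np.array([np.cos(np.radians(66)),np.sin(np.radians(66)),0])
v=np.array([u[1],-u[0],0])
P=np.array([.2647,.593,.189])
for a in(-.0435,.0435,-.0585,.0585):
  for b in(-.0095,.0095): print(a,b,proj("side",P+a*u+b*v))
```

```text
-0.0435 -0.0095 [ 42.81486501 180.65015401]
-0.0435 0.0095 [ 54.3153205  179.06278464]
0.0435 -0.0095 [ 46.32586641 161.7182638 ]
0.0435 0.0095 [ 56.96071086 160.37348324]
-0.0585 -0.0095 [ 42.15224809 184.22309214]
-0.0585 0.0095 [ 53.81638183 182.58771434]
0.0585 -0.0095 [ 46.87954649 158.7327308 ]
0.0585 0.0095 [ 57.37814183 157.42439367]
```

View pics/z6.png

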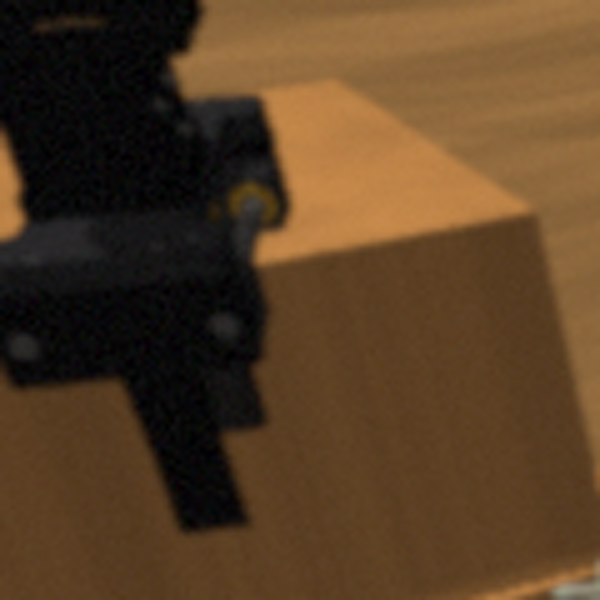

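Run:
```python
from h import *
from scipy.optimize import least_squares
# observed fingertip corners: lever pose (left, near, right), start pose near finger
P1=np.array([.6330,.1624,.1097]);P0=np.array([.2647,.5930,.2082])
R1,R0=down(3.7),down(66)
ob1=[((-.015,.0095),(338.3,213.5)),((-.015,-.0095),(347,217.7)),((.015,-.0095),(352.3,215))]
# tool y at yaw a = (sin,-cos): +y tool ~ world -y
ob1=[((-.015,-.0095),(338.3,213.5)),((-.015,.0095),(347,217.7)),((.015,.0095),(352.3,215))]
ob0=[((-.0585,-.0095),(36.5,165.5)),((-.0585,.0095),(49,164))]
def res(o,which=(1,1)):
    r=[]
    if which[0]:
        for (a,b),q in ob1: r+=list(proj("side",P1+R1.apply([a+o[0],b+o[1],.019+o[2]]))-q)
    if which[1]:
        for (a,b),q in ob0: r+=list(proj("side",P0+R0.apply([a+o[0],b+o[1],.019+o[2]]))-q)
    return np.array(r)
for w in((1,1),(1,0),(0,1)):
    s=least_squares(res,[0,0,0],args=(w,));print(w,s.x,np.round(s.fun,1))
    s=least_squares(lambda z:res([0,0,z[0]],w),[0]);print(w,s.x,np.round(s.fun,1))
# world-frame constant offset
```

```text
(1, 1) [ 0.00127019  0.00179013 -0.03457887] [-0.8  1.  -1.7  0.3  2.3 -3.   0.7  0.7  0.1  0.6]
(1, 1) [-0.03461268] [-2.   0.9 -2.8  0.2  1.2 -3.1 -0.5  1.1 -1.1  1. ]
(1, 0) [ 0.1814654  -0.12374926  0.09913499] [ 1.1  1.6 -1.5  0.1  0.4 -1.8]
(1, 0) [-0.03325384] [-2.   1.5 -2.9  0.8  1.1 -2.5]
(0, 1) [-0.03420995  0.00815502 -0.05041249] [ 0.  0. -0. -0.]
(0, 1) [-0.035958] [-0.8  0.4 -1.3  0.3]
```

Both poses show the fingertips about 34 mm higher than the reported TCP implies, in image terms. I lower 3 cm here, where nothing lies beneath, and check again.

```bash
python3 -m crank '{"dp":[[0,0,0.6],[0,0,0.6],[0,0,0.6],[0,0,0.6],[0,0,0.6],[0,0,0],[0,0,0],[0,0,0]],"delta_rot":[[0,0,0],[0,0,0],[0,0,0],[0,0,0],[0,0,0],[0,0,0],[0,0,0],[0,0,0]]}'
python3 - <<'E'
from h import *
import cv2
st();s=ctrl.get_image("side")
cv2.imwrite("pics/z7.png",cv2.resize(s[170:260,290:410],(800,600),interpolation=cv2.INTER_CUBIC))
E
```

```text
time: 3.5
position: [0.6334, 0.1625, 0.0785]
tool_rot: [-3.14, -0.102, -0.001]
ft_force: [-0.6, 0.5, -0.1]
grip_width: 0.008
t 3.50 p [0.6334 0.1625 0.0785] yaw 3.72 tilt [0.001 0.   ] F [-0.6  0.5 -0.1] T [-0.066  0.051  0.054] g 0.0085 j7 -0.11
```

View pics/z7.png

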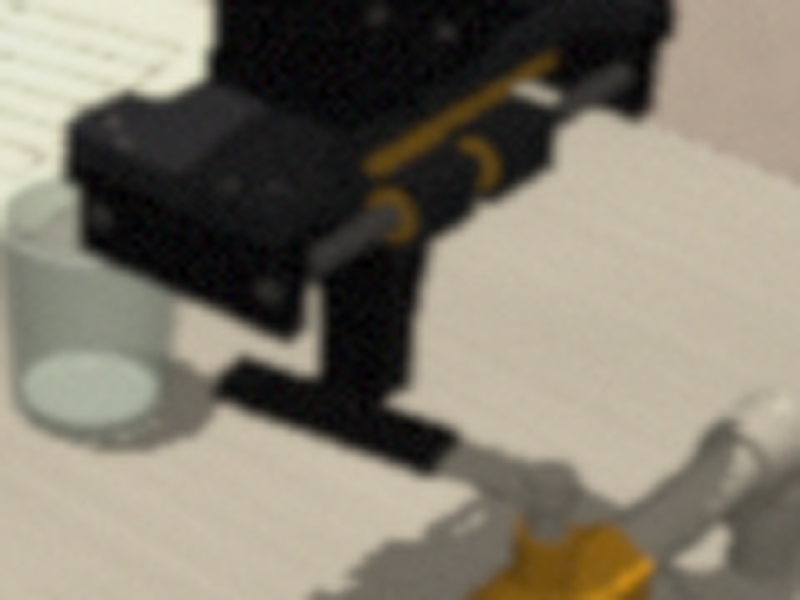

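The lower-right tip corner is now at about (351.5,229). That fits tips at z≈0.092 rather than the nominal 0.06, so true heights are the reported z plus about 33 mm. The fingers are now behind the sleeve, so I lower 0.5 cm more and push along the arc.

```bash
python3 -m crank '{"dp":[[0,0,0.5],[-0.2,0.3,0],[-0.6,-0.1,0],[-0.6,-0.1,0],[-1.3,0,0],[-1.3,0.2,0],[-1.3,0.5,0],[0,0,0]],"delta_rot":[[0,0,0],[0,0,0],[0,0,0],[0,0,0],[0,0,0],[0,0,0],[0,0,0],[0,0,0]]}'
python3 - <<'E'
from h import *
import cv2
st();s=ctrl.get_image("side")
cv2.imwrite("pics/z8.png",cv2.resize(s[170:290,270:430],(800,600),interpolation=cv2.INTER_CUBIC))
E
```

```text
time: 4.35
position: [0.5804, 0.151, 0.0741]
tool_rot: [-3.139, -0.102, -0.003]
ft_force: [0.4, 0.3, -0.2]
grip_width: 0.008
t 4.35 p [0.5804 0.151  0.0741] yaw 3.71 tilt [0.002 0.001] F [ 0.4  0.3 -0.2] T [-0.14  -0.014 -0.005] g 0.0081 j7 -0.14
```

View pics/z8.png

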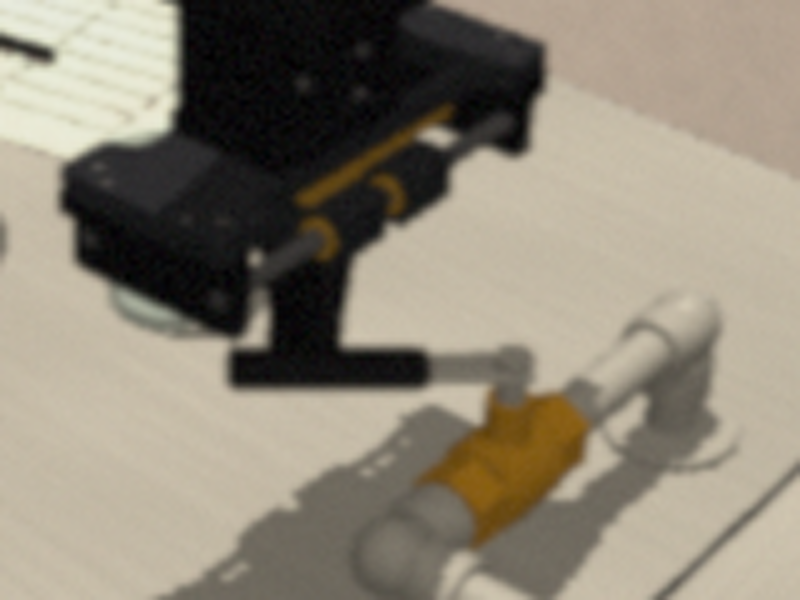

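The lever moved to about 45°, with the fingers still behind it. I continue along the arc.

```bash
python3 -m crank '{"dp":[[-1.25,0.8,0],[-1.1,1.0,0],[-0.9,1.3,0],[-0.6,1.4,0],[-0.1,0.8,0],[0,0.2,0],[0,0,0],[0,0,0]],"delta_rot":[[0,0,0],[0,0,0],[0,0,0],[0,0,0],[0,0,0],[0,0,0],[0,0,0],[0,0,0]]}'
python3 - <<'E'
from h import *
import cv2
st();s=ctrl.get_image("side")
cv2.imwrite("pics/z9.png",cv2.resize(s[170:290,270:430],(800,600),interpolation=cv2.INTER_CUBIC))
E
```

```text
time: 5.2
position: [0.5447, 0.0966, 0.0737]
tool_rot: [-3.136, -0.105, 0.001]
ft_force: [-0.0, 6.9, 3.7]
grip_width: 0.005
t 5.20 p [0.5447 0.0966 0.0737] yaw 3.82 tilt [-0.001  0.004] F [-0.   6.9  3.7] T [ 1.274  0.132 -0.006] g 0.0046 j7 -0.07
```

View pics/z9.png

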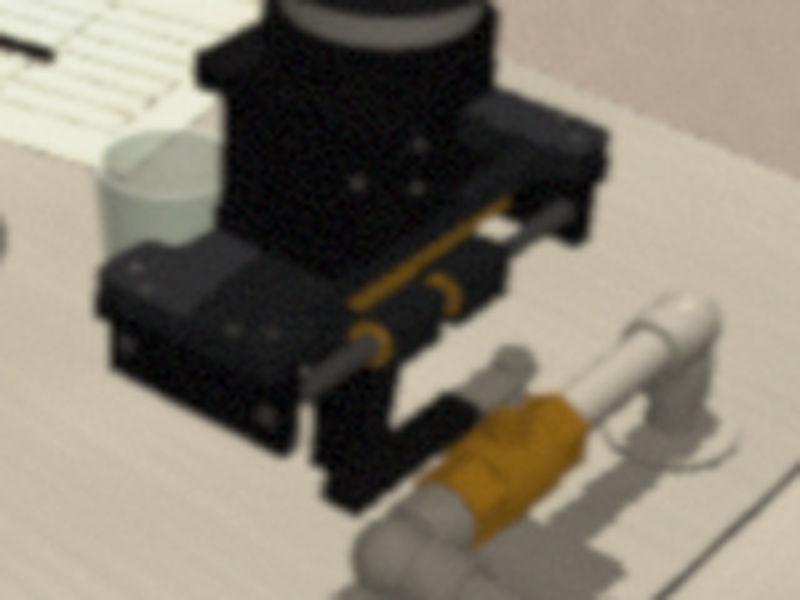

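Contact force has built to 7 N, so the lever is at its stop. I back off, rise, and look from above.

```bash
python3 -m crank '{"dp":[[0,-1.0,0],[0,-1.5,0],[0,0,-2],[0,0,-3.5],[-1.5,-3.5,-1.5],[-2.5,-4,0],[-2.5,-4,0],[-2.5,-4,0]],"delta_rot":[[0,0,0],[0,0,0],[0,0,0],[0,0,0],[0,0,0],[0,0,-0.03],[0,0,-0.03],[0,0,-0.03]]}' 5 40
python3 - <<'E'
from h import *
import cv2
st();s=ctrl.get_image("top");cv2.imwrite("pics/t3.png",s)
plan([((.432,.296,.15),9.1)])
E
```

```text
time: 6.05
position: [0.4383, 0.2664, 0.1429]
tool_rot: [3.131, 0.245, -0.001]
ft_force: [0.2, 1.0, 0.3]
grip_width: 0.558
t 6.05 p [0.4383 0.2664 0.1429] yaw 8.96 tilt [-0.001 -0.001] F [0.2 1.  0.3] T [-0.033 -0.001 -0.02 ] g 0.5580 j7 -0.43
[0.39, -2.12, -0.74] [-0.004, 0.005, 0.009] |d|=2.3
```

View pics/t3.png

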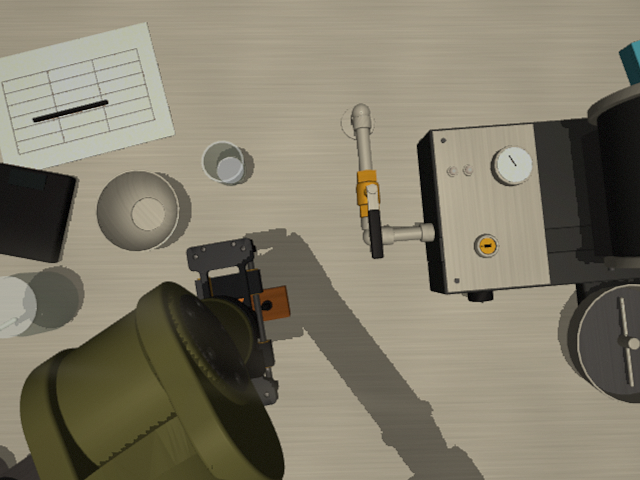

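The lever now lies along the pipe, from its pivot at (371,190) to the sleeve at (376,233), so it is open. Next I centre over the round key and lower partway for a look.

```bash
python3 -m crank '{"dp":[[0.2,-1.1,0],[0.2,-1.0,0],[0,0,1.5],[0,0,2],[0,0,1.5],[0,0,0.7],[0,0,0],[0,0,0]],"delta_rot":[[0,0,0],[0,0,0],[0,0,0],[0,0,0],[0,0,0],[0,0,0],[0,0,0],[0,0,0]]}'
python3 - <<'E'
from h import *
import cv2
st();s=ctrl.get_image("side");
cv2.imwrite("pics/z10.png",cv2.resize(s[180:300,160:320],(800,600),interpolation=cv2.INTER_CUBIC))
_,p,r=cur()
for a,b in[(-.0218,-.0095),(-.0218,.0095),(.0218,.0095),(-.0368,.0095)]:
  print(a,b,(proj("side",p+r.apply([a,b,.019-.033]))-[160,180])*5)
E
```

```text
time: 6.9
position: [0.4415, 0.2861, 0.0866]
tool_rot: [-3.132, -0.241, -0.001]
ft_force: [1.0, -0.2, 0.6]
grip_width: 0.573
t 6.90 p [0.4415 0.2861 0.0866] yaw 8.82 tilt [0.001 0.   ] F [ 1.  -0.2  0.6] T [-0.045  0.004  0.018] g 0.5726 j7 -0.44
-0.0218 -0.0095 [275.25529799 299.98549507]
-0.0218 0.0095 [312.43714995 317.62054515]
0.0218 0.0095 [394.47308703 264.90736011]
-0.0368 0.0095 [282.84526751 336.63516765]
```

View pics/z10.png

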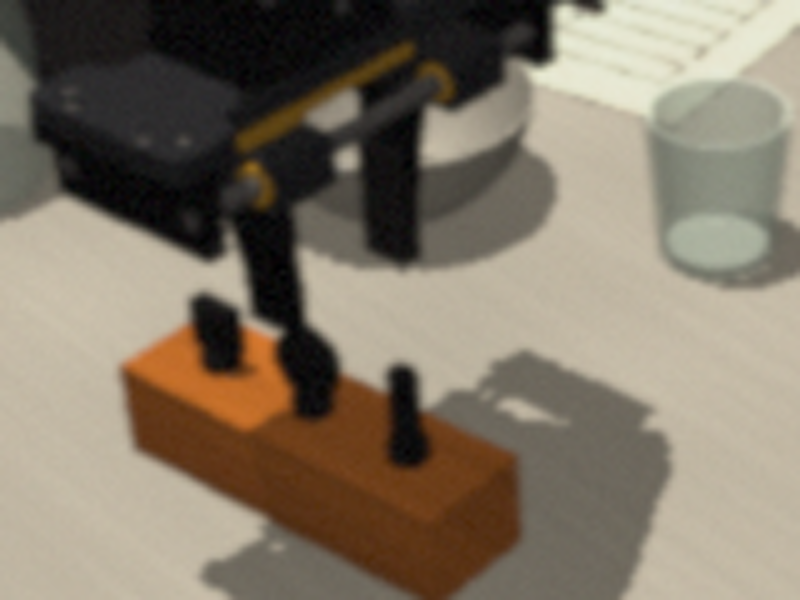

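The fingers are about 10 mm short of the key in y. I had planned from a reading taken while the arm was still moving, so I re-plan now that it has settled.

Run:
```python
from h import *
st();plan([((.432,.296,.0866),9.1)])
```

```text
t 6.95 p [0.4416 0.2863 0.0869] yaw 8.83 tilt [0.001 0.001] F [-0.7  0.6 -0.1] T [-0.106  0.034  0.008] g 0.5772 j7 -0.44
[-0.8, -1.1, 0.03] [-0.0, -0.001, -0.005] |d|=1.4
```

```bash
python3 -m crank '{"dp":[[-0.4,-0.5,0],[-0.4,-0.6,0],[0,0,0],[0,0,0],[0,0,0.8],[0,0,0.7],[0,0,0],[0,0,0]],"delta_rot":[[0,0,0],[0,0,0],[0,0,0],[0,0,0],[0,0,0],[0,0,0],[0,0,0],[0,0,0]]}'
python3 - <<'E'
from h import *
import cv2
st();s=ctrl.get_image("side");t=ctrl.get_image("top")
f=lambda im,x,y,w,h:cv2.resize(im[y:y+h,x:x+w],(400,400),interpolation=cv2.INTER_CUBIC)
cv2.imwrite("pics/z11.png",np.hstack([f(s,170,200,100,100),f(t,180,260,120,120)]))
_,p,r=cur()
for a,b in[(-.025,-.0095),(-.025,.0095),(-.04,.0095),(.025,.0095),(.025,-.0095)]:
  print(a,b,(proj("side",p+r.apply([a,b,.019-.033]))-[170,200])*4)
print((proj("side",(.432,.296,.0645))-[170,200])*4,(proj("side",(.432,.296,.0795))-[170,200])*4)
E
```

```text
time: 7.75
position: [0.4309, 0.2955, 0.0706]
tool_rot: [3.131, 0.243, -0.001]
ft_force: [0.4, 0.1, -0.1]
grip_width: 0.579
t 7.75 p [0.4309 0.2955 0.0706] yaw 8.87 tilt [-0.001 -0.001] F [ 0.4  0.1 -0.1] T [-0.013  0.06  -0.011] g 0.5791 j7 -0.46
-0.025 -0.0095 [148.1573257  191.60561106]
-0.025 0.0095 [177.37478657 205.92075715]
-0.04 0.0095 [153.47739063 221.39514901]
0.025 0.0095 [252.98866989 156.95814784]
0.025 -0.0095 [224.13789573 143.69035685]
[206.45157206 208.6825826 ] [203.50638518 183.04558287]
```

View pics/z11.png

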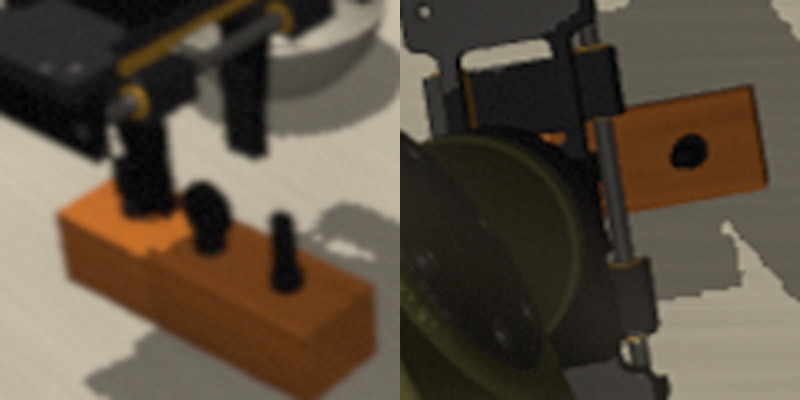

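The fingers straddle the round head, which is at (206,209) in the side crop, and match the prediction with the z offset. I descend and grip.

```bash
python3 -m crank '{"dp":[[0,0,0.8],[0,0,0.8],[0,0,0.8],[0,0,0.5],[0,0,0],[0,0,0],[0,0,0],[0,0,0]],"delta_rot":[[0,0,0],[0,0,0],[0,0,0],[0,0,0],[0,0,0],[0,0,0],[0,0,0],[0,0,0]]}'
python3 - <<'E'
from h import *
st()
E
python3 -m crank '{"dp":[[0,0,0],[0,0,0],[0,0,0],[0,0,0],[0,0,0],[0,0,0],[0,0,0],[0,0,0]],"delta_rot":[[0,0,0],[0,0,0],[0,0,0],[0,0,0],[0,0,0],[0,0,0],[0,0,0],[0,0,0]]}' 0 40
python3 - <<'E'
from h import *
import cv2
st();s=ctrl.get_image("side");
cv2.imwrite("pics/z12.png",cv2.resize(s[200:300,170:270],(600,600),interpolation=cv2.INTER_CUBIC))
E
```

```text
time: 8.65
position: [0.4314, 0.296, 0.0425]
tool_rot: [-3.132, -0.243, -0.001]
ft_force: [0.7, 0.6, -1.0]
grip_width: 0.577
t 8.65 p [0.4314 0.296  0.0425] yaw 8.88 tilt [0.001 0.001] F [ 0.7  0.6 -1. ] T [-0.079  0.024 -0.025] g 0.5775 j7 -0.46
time: 9.45
position: [0.4311, 0.2958, 0.0421]
tool_rot: [3.132, 0.243, -0.0]
ft_force: [-0.4, 0.4, 1.0]
grip_width: 0.098
t 9.45 p [0.4311 0.2958 0.0421] yaw 8.88 tilt [-0. -0.] F [-0.4  0.4  1. ] T [-0.115  0.005 -0.014] g 0.0976 j7 -0.46
```

View pics/z12.png

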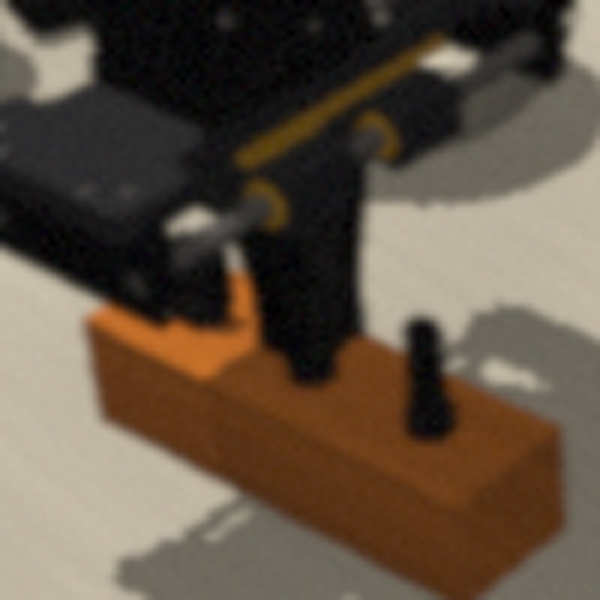

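Gripped at an opening of 8.5 mm. With the collar on the block top (z 0.042) the reported z is 0.042, so the key's origin height equals the reported z. That means home in the lock is a reported z of about 0.100. I lift straight up.

```bash
python3 -m crank '{"dp":[[0,0,-0.5],[0,0,-1],[0,0,-1.5],[0,0,-2],[0,0,-2.5],[0,0,-3],[0,0,-2.5],[0,0,0]],"delta_rot":[[0,0,0],[0,0,0],[0,0,0],[0,0,0],[0,0,0],[0,0,0],[0,0,0],[0,0,0]]}'
python3 - <<'E'
from h import *
import cv2
st();s=ctrl.get_image("side");cv2.imwrite("pics/z13.png",cv2.resize(s[150:300,150:300],(600,600),interpolation=cv2.INTER_CUBIC))
p=np.array([.4311,.2958,.172]);A=np.array([.530,-.095,.172])
plan([(p+(A-p)*k/10,8.9+(3.6-8.9)*k/10) for k in range(1,11)],start=(p,8.9))
E
```

```text
time: 10.3
position: [0.4332, 0.2975, 0.1772]
tool_rot: [-3.127, -0.243, -0.01]
ft_force: [1.7, -0.1, -0.1]
grip_width: 0.098
t 10.30 p [0.4332 0.2975 0.1772] yaw 8.88 tilt [0.006 0.005] F [ 1.7 -0.1 -0.1] T [-0.042  0.058  0.007] g 0.0978 j7 -0.48
[0.37, 4.01, 0.0] [0.0, 0.0, 0.009] |d|=4.0
[0.41, 4.01, 0.0] [0.0, 0.0, 0.009] |d|=4.0
[0.45, 4.01, 0.0] [0.0, 0.0, 0.009] |d|=4.0
[0.48, 4.0, 0.0] [0.0, 0.0, 0.009] |d|=4.0
[0.52, 4.0, 0.0] [0.0, 0.0, 0.009] |d|=4.0
[0.56, 3.99, 0.0] [0.0, 0.0, 0.009] |d|=4.0
[0.59, 3.99, 0.0] [0.0, 0.0, 0.009] |d|=4.0
[0.63, 3.98, 0.0] [0.0, 0.0, 0.009] |d|=4.0
[0.67, 3.98, 0.0] [0.0, 0.0, 0.009] |d|=4.0
[0.7, 3.97, 0.0] [0.0, 0.0, 0.009] |d|=4.0
```

View pics/z13.png

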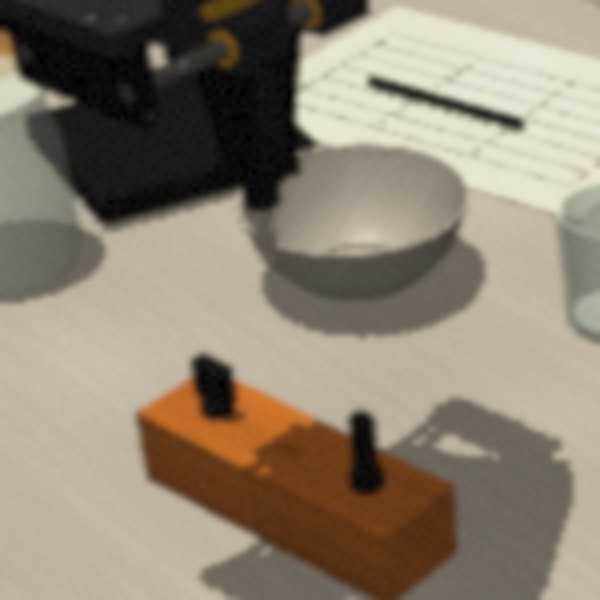

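The key is out and the other two are still in the block. I move over to the lock.

```bash
python3 -m crank '{"dp":[[0.4,4,0],[0.4,4,0],[0.4,4,0],[0.5,4,0],[0.5,4,0],[0.5,4,0],[0.6,4,0],[0.6,4,0]],"delta_rot":[[0,0,0.009],[0,0,0.009],[0,0,0.009],[0,0,0.009],[0,0,0.009],[0,0,0.009],[0,0,0.009],[0,0,0.009]]}' && python3 -m crank '{"dp":[[0.7,3.5,0],[0.7,3.0,0],[0,1.2,0],[0,0,0],[0,0,0],[0,0,0],[0,0,0],[0,0,0]],"delta_rot":[[0,0,0.009],[0,0,0.009],[0,0,0],[0,0,0],[0,0,0],[0,0,0],[0,0,0],[0,0,0]]}'
python3 - <<'E'
from h import *
st();plan([((.530,-.095,.145),3.7)])
E
```

```text
time: 11.15
position: [0.5085, -0.0185, 0.1714]
tool_rot: [-3.139, -0.13, 0.002]
ft_force: [0.8, -0.5, -0.7]
grip_width: 0.098
time: 11.95
position: [0.5291, -0.0914, 0.1722]
tool_rot: [-3.139, -0.105, -0.0]
ft_force: [-0.8, -0.7, -0.4]
grip_width: 0.103
t 11.95 p [ 0.5291 -0.0914  0.1722] yaw 3.83 tilt [0. 0.] F [-0.8 -0.7 -0.4] T [-0.112 -0.03   0.011] g 0.1029 j7 0.25
[0.06, 0.36, 2.72] [-0.0, -0.0, 0.002] |d|=2.7
```

```bash
python3 -m crank '{"dp":[[0,0.2,0.8],[0.1,0.2,0.8],[0,0,0.7],[0,0,0.4],[0,0,0],[0,0,0],[0,0,0],[0,0,0]],"delta_rot":[[0,0,0],[0,0,0],[0,0,0],[0,0,0],[0,0,0],[0,0,0],[0,0,0],[0,0,0]]}'
python3 - <<'E'
from h import *
import cv2
st();s=ctrl.get_image("side");t=ctrl.get_image("top");cv2.imwrite("pics/s14.png",s);cv2.imwrite("pics/t14.png",t)
f=lambda im,x,y,w,h:cv2.resize(im[y:y+h,x:x+w],(400,400),interpolation=cv2.INTER_CUBIC)
cv2.imwrite("pics/z14.png",np.hstack([cv2.resize(s[265:345,375:480],(525,400),interpolation=cv2.INTER_CUBIC),cv2.resize(t[210:290,460:515],(275,400),interpolation=cv2.INTER_CUBIC)]))
E
```

```text
time: 12.75
position: [0.5306, -0.0966, 0.1455]
tool_rot: [-3.14, -0.102, -0.001]
ft_force: [0.6, 0.1, -0.2]
grip_width: 0.097
t 12.75 p [ 0.5306 -0.0966  0.1455] yaw 3.73 tilt [0.001 0.   ] F [ 0.6  0.1 -0.2] T [-0.074  0.016 -0.006] g 0.0970 j7 0.27
```

View pics/z14.png

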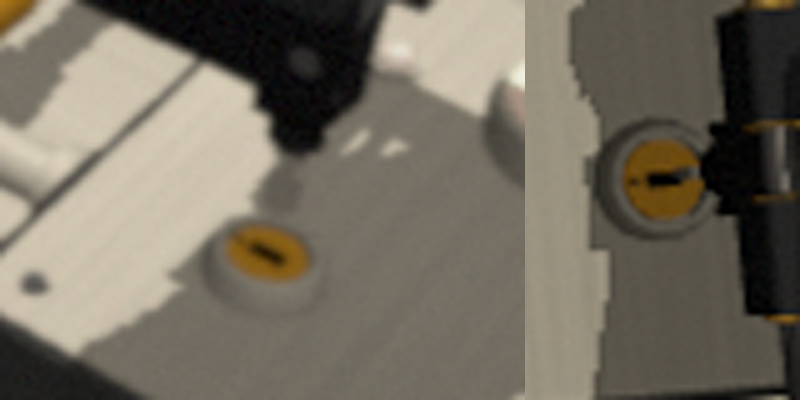

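Run:
```python
from h import *
np.set_printoptions(precision=2,suppress=True)
p=np.array([.5306,-.0966,.1455])
for n,o in(("side",(375,265)),("top",(460,210))):
    for z in(-.03,-.025,0,.008): print(n,z,proj(n,p+[0,0,z]),(proj(n,p+[0,0,z])-o)*5)
    print("lock",proj(n,(*LOCK,.1)),(proj(n,(*LOCK,.1))-o)*5)
import cv2
s=cv2.imread("pics/s14.png");t=cv2.imread("pics/t14.png")
cv2.imwrite("pics/z15.png",np.hstack([cv2.resize(s[285:325,410:450],(400,400),interpolation=cv2.INTER_CUBIC),cv2.resize(t[226:266,470:510],(400,400),interpolation=cv2.INTER_CUBIC)]))
```

```text
side -0.03 [431.19 307.71] [280.94 213.53]
side -0.025 [431.74 305.21] [283.71 201.06]
side 0 [434.59 292.42] [297.94 137.1 ]
side 0.008 [435.52 288.21] [302.61 116.06]
lock [428.37 314.98] [266.85 249.9 ]
top -0.03 [492.21 244.27] [161.05 171.36]
top -0.025 [493.55 244.13] [167.76 170.66]
top 0 [500.57 243.4 ] [202.83 166.99]
top 0.008 [502.93 243.15] [214.63 165.75]
lock [487.16 245.1 ] [135.78 175.51]
```

View pics/z15.png

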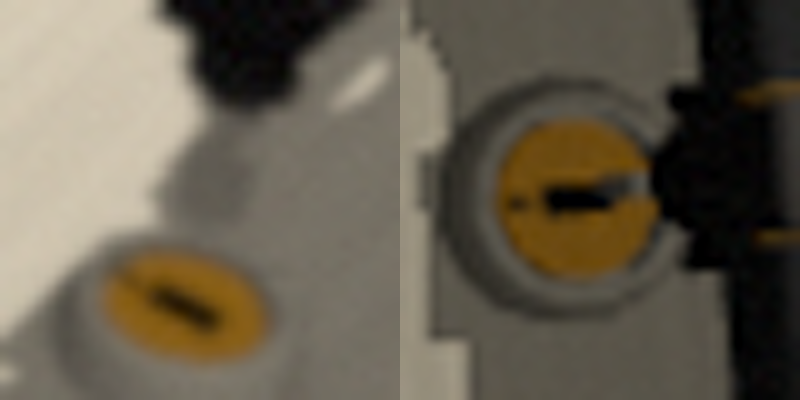

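Run:
```python
from h import *
np.set_printoptions(precision=4,suppress=True)
print(tri((428.65,315.5),(487.75,245.55)), onz("side",(428.65,315.5),.1),onz("top",(487.75,245.55),.1))
st()
```

```text
(array([ 0.5293, -0.0959,  0.1   ]), np.float64(3.612344799159924e-05)) [ 0.5293 -0.0959  0.1   ] [ 0.5293 -0.0959  0.1   ]
t 12.85 p [ 0.5305 -0.0966  0.1454] yaw 3.73 tilt [0.001 0.   ] F [-0.6  0.1 -0.7] T [-0.048  0.061  0.035] g 0.0983 j7 0.27
```

The lock triangulates to (0.5293, -0.0959, 0.1000), with the two rays 0.04 mm apart, and the blade tip appears where the TCP predicts. I shift -1.2 mm and -0.8 mm along the tool's x and y and lower until the tip is just above the face.

```bash
python3 -m crank '{"dp":[[-0.12,-0.08,0],[0,0,0.4],[0,0,0.4],[0,0,0.3],[0,0,0],[0,0,0],[0,0,0],[0,0,0]],"delta_rot":[[0,0,0],[0,0,0],[0,0,0],[0,0,0],[0,0,0],[0,0,0],[0,0,0],[0,0,0]]}'
python3 - <<'E'
from h import *
import cv2
st();s=ctrl.get_image("side");t=ctrl.get_image("top")
cv2.imwrite("pics/z16.png",np.hstack([cv2.resize(s[285:325,410:450],(400,400),interpolation=cv2.INTER_CUBIC),cv2.resize(t[226:266,470:510],(400,400),interpolation=cv2.INTER_CUBIC)]))
_,p,r=cur()
for z in(-.03,0): print((proj("side",p+[0,0,z])-[410,285])*10,(proj("top",p+[0,0,z])-[470,226])*10)
E
```

```text
time: 13.65
position: [0.5293, -0.0959, 0.1343]
tool_rot: [-3.14, -0.102, -0.001]
ft_force: [-0.2, -0.1, -0.8]
grip_width: 0.105
t 13.65 p [ 0.5293 -0.0959  0.1343] yaw 3.72 tilt [0. 0.] F [-0.2 -0.1 -0.8] T [-0.116  0.03   0.013] g 0.1049 j7 0.27
[190.33661507 284.27766777] [188.2344621 194.9628076]
[223.48651925 134.19770914] [268.83701089 186.92069956]
```

View pics/z16.png

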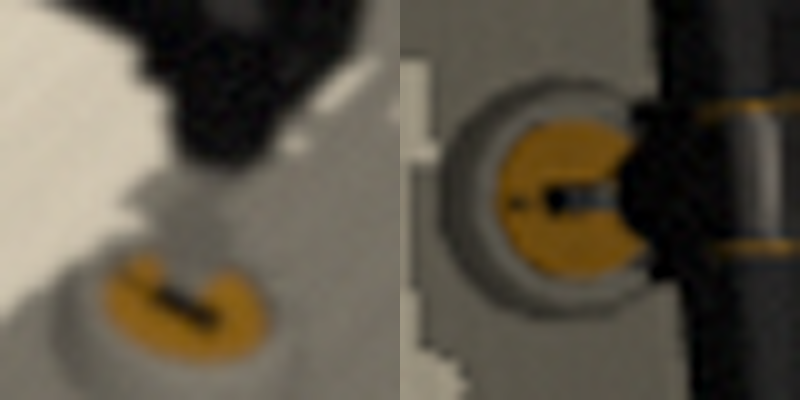

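In both views the blade lines up over the keyway. I lower into it gently to a depth of about 11 mm, short of the first pin.

```bash
python3 -m crank '{"dp":[[0,0,0.2],[0,0,0.2],[0,0,0.2],[0,0,0.2],[0,0,0],[0,0,0],[0,0,0],[0,0,0]],"delta_rot":[[0,0,0],[0,0,0],[0,0,0],[0,0,0],[0,0,0],[0,0,0],[0,0,0],[0,0,0]]}'
python3 - <<'E'
from h import *
st()
E
```

```text
time: 14.55
position: [0.5292, -0.0959, 0.1263]
tool_rot: [-3.14, -0.102, -0.0]
ft_force: [0.1, -0.1, -0.3]
grip_width: 0.099
t 14.55 p [ 0.5292 -0.0959  0.1263] yaw 3.72 tilt [0. 0.] F [ 0.1 -0.1 -0.3] T [-0.133  0.023 -0.001] g 0.0993 j7 0.28
```

```bash
python3 -m crank '{"dp":[[0,0,0.2],[0,0,0.2],[0,0,0.2],[0,0,0.1],[0,0,0],[0,0,0],[0,0,0],[0,0,0]],"delta_rot":[[0,0,0],[0,0,0],[0,0,0],[0,0,0],[0,0,0],[0,0,0],[0,0,0],[0,0,0]]}'
python3 - <<'E'
from h import *
st()
E
```

```text
time: 15.35
position: [0.5291, -0.0958, 0.1192]
tool_rot: [-3.14, -0.102, -0.0]
ft_force: [0.8, 0.5, 0.7]
grip_width: 0.098
t 15.35 p [ 0.5291 -0.0958  0.1192] yaw 3.73 tilt [0. 0.] F [0.8 0.5 0.7] T [-0.059  0.022 -0.022] g 0.0981 j7 0.28
```

It slid in freely to 10.8 mm. Now I add small twists through the pins.

```bash
python3 -m crank '{"dp":[[0,0,0.1],[0,0,0.1],[0,0,0.1],[0,0,0.1],[0,0,0.1],[0,0,0.1],[0,0,0.1],[0,0,0]],"delta_rot":[[0,0,0.05],[0,0,-0.1],[0,0,0.1],[0,0,-0.1],[0,0,0.1],[0,0,-0.1],[0,0,0.1],[0,0,-0.05]]}'
python3 - <<'E'
from h import *
st()
E
```

```text
time: 16.15
position: [0.5292, -0.0961, 0.1122]
tool_rot: [3.14, 0.1, 0.001]
ft_force: [0.5, -0.7, -0.5]
grip_width: 0.097
t 16.15 p [ 0.5292 -0.0961  0.1122] yaw 3.66 tilt [ 0. -0.] F [ 0.5 -0.7 -0.5] T [-0.185 -0.013  0.036] g 0.0974 j7 0.28
```

```bash
python3 -m crank '{"dp":[[0,0,0.1],[0,0,0.1],[0,0,0.1],[0,0,0.1],[0,0,0.1],[0,0,0.1],[0,0,0.1],[0,0,0]],"delta_rot":[[0,0,0.05],[0,0,-0.1],[0,0,0.1],[0,0,-0.1],[0,0,0.1],[0,0,-0.1],[0,0,0.1],[0,0,-0.05]]}'
python3 - <<'E'
from h import *
import cv2
st();s=ctrl.get_image("side")
cv2.imwrite("pics/z17.png",cv2.resize(s[285:325,405:455],(750,600),interpolation=cv2.INTER_CUBIC))
E
```

```text
time: 16.95
position: [0.53, -0.0969, 0.1062]
tool_rot: [3.139, 0.1, 0.003]
ft_force: [-0.6, -1.4, 3.3]
grip_width: 0.102
t 16.95 p [ 0.53   -0.0969  0.1062] yaw 3.64 tilt [ 0.002 -0.001] F [-0.6 -1.4  3.3] T [-0.481  0.139  0.08 ] g 0.1020 j7 0.29
```

View pics/z17.png

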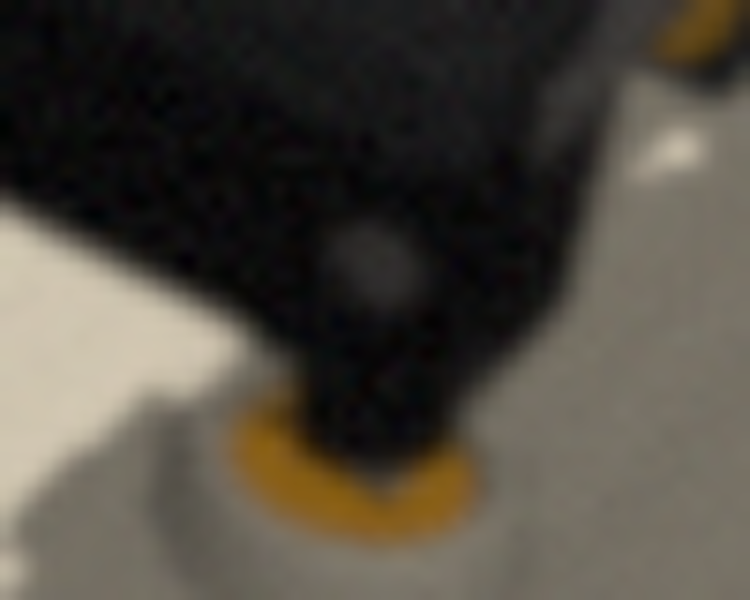

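The force is now 3 N at the second pin, and the collar is still a few millimetres above the face. I keep wiggling it down.

```bash
python3 -m crank '{"dp":[[0,0,0.1],[0,0,0.1],[0,0,0.1],[0,0,0.1],[0,0,0.1],[0,0,0.1],[0,0,0],[0,0,0]],"delta_rot":[[0,0,0.06],[0,0,-0.12],[0,0,0.12],[0,0,-0.12],[0,0,0.12],[0,0,-0.12],[0,0,0.12],[0,0,-0.06]]}'
python3 - <<'E'
from h import *
st()
E
```

```text
time: 17.8
position: [0.5297, -0.0963, 0.1001]
tool_rot: [3.14, 0.098, 0.002]
ft_force: [-0.6, -1.4, 4.6]
grip_width: 0.1
t 17.80 p [ 0.5297 -0.0963  0.1001] yaw 3.59 tilt [ 0.001 -0.   ] F [-0.6 -1.4  4.6] T [-0.201  0.239  0.036] g 0.0997 j7 0.29
```

```bash
python3 -m crank '{"dp":[[0,0,0.1],[0,0,0.1],[0,0,0],[0,0,0],[0,0,0],[0,0,0],[0,0,0],[0,0,0]],"delta_rot":[[0,0,0.05],[0,0,-0.1],[0,0,0.1],[0,0,-0.1],[0,0,0.1],[0,0,-0.05],[0,0,0],[0,0,0]]}'
python3 - <<'E'
from h import *
import cv2
st();s=ctrl.get_image("side");t=ctrl.get_image("top")
cv2.imwrite("pics/z18.png",np.hstack([cv2.resize(s[285:325,410:450],(400,400),interpolation=cv2.INTER_CUBIC),cv2.resize(t[226:266,470:510],(400,400),interpolation=cv2.INTER_CUBIC)]))
E
```

```text
time: 18.6
position: [0.5304, -0.0963, 0.0999]
tool_rot: [-3.139, -0.101, -0.004]
ft_force: [-4.1, 0.2, 15.0]
grip_width: 0.1
t 18.60 p [ 0.5304 -0.0963  0.0999] yaw 3.68 tilt [0.003 0.001] F [-4.1  0.2 15. ] T [-0.029  1.06  -0.016] g 0.1004 j7 0.29
```

View pics/z18.png

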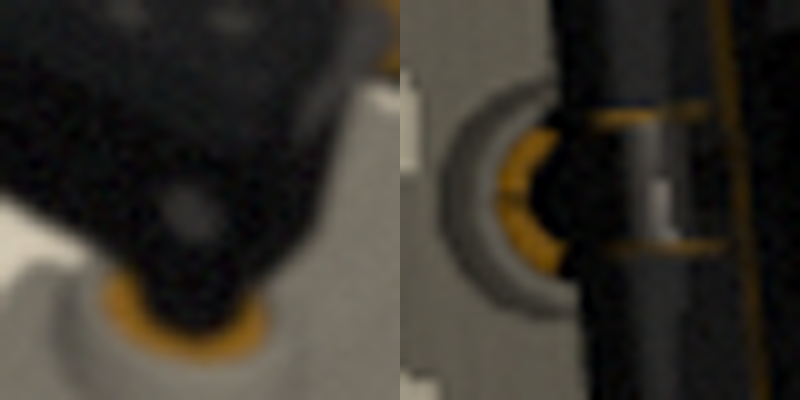

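The force rose to 15 N while z held at 0.0999, so the collar is on the face, and the picture agrees. I ease off the side force slightly and begin the clockwise turn, which is positive about the tool's z.

```bash
python3 -m crank '{"dp":[[-0.08,0,-0.05],[0,0,0],[0,0,0],[0,0,0],[0,0,0],[0,0,0],[0,0,0],[0,0,0]],"delta_rot":[[0,0,0],[0,0,0],[0,0,0.06],[0,0,0.08],[0,0,0.08],[0,0,0.08],[0,0,0],[0,0,0]]}' - 55
python3 - <<'E'
from h import *
st()
E
```

```text
time: 19.5
position: [0.5298, -0.0964, 0.1]
tool_rot: [-3.119, 0.37, -0.005]
ft_force: [-1.6, -1.6, 12.0]
grip_width: 0.103
t 19.50 p [ 0.5298 -0.0964  0.1   ] yaw -13.51 tilt [0.003 0.   ] F [-1.6 -1.6 12. ] T [-0.209  0.587  0.001] g 0.1032 j7 -0.00
```

```bash
python3 -m crank '{"dp":[[0,0,0],[0,0,0],[0,0,0],[0,0,0],[0,0,0],[0,0,0],[0,0,0],[0,0,0]],"delta_rot":[[0,0,0.09],[0,0,0.09],[0,0,0.09],[0,0,0.09],[0,0,0.09],[0,0,0.09],[0,0,0],[0,0,0]]}'
python3 - <<'E'
from h import *
import cv2
st();s=ctrl.get_image("side");t=ctrl.get_image("top")
cv2.imwrite("pics/z19.png",np.hstack([cv2.resize(s[275:325,400:450],(400,400),interpolation=cv2.INTER_CUBIC),cv2.resize(t[221:271,465:515],(400,400),interpolation=cv2.INTER_CUBIC)]))
E
```

```text
time: 20.3
position: [0.5291, -0.0963, 0.1]
tool_rot: [-2.907, 1.188, -0.002]
ft_force: [-4.9, -0.1, 14.0]
grip_width: 0.101
t 20.30 p [ 0.5291 -0.0963  0.1   ] yaw -44.45 tilt [0.002 0.   ] F [-4.9 -0.1 14. ] T [-0.126  1.098  0.095] g 0.1011 j7 -0.53
```

View pics/z19.png

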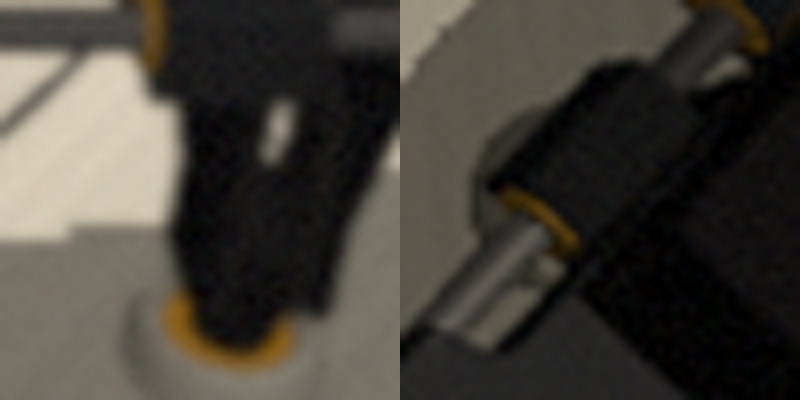

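```bash
python3 -m crank '{"dp":[[-0.04,0.04,0],[0,0,0],[0,0,0],[0,0,0],[0,0,0],[0,0,0],[0,0,0],[0,0,0]],"delta_rot":[[0,0,0.09],[0,0,0.09],[0,0,0.09],[0,0,0.09],[0,0,0.09],[0,0,0.09],[0,0,0.06],[0,0,0]]}'
python3 - <<'E'
from h import *
st()
E
```

```text
time: 21.2
position: [0.5285, -0.0958, 0.1]
tool_rot: [-2.425, 1.995, -0.0]
ft_force: [-4.2, 0.4, 13.4]
grip_width: 0.096
t 21.20 p [ 0.5285 -0.0958  0.1   ] yaw -78.88 tilt [0.001 0.001] F [-4.2  0.4 13.4] T [ 0.087  1.28  -0.009] g 0.0956 j7 -1.11
```

```bash
python3 -m crank '{"dp":[[0,0,0],[0,0,0],[0,0,0],[0,0,0],[0,0,0],[0,0,0],[0,0,0],[0,0,0]],"delta_rot":[[0,0,0.06],[0,0,0.06],[0,0,0.05],[0,0,0.04],[0,0,0],[0,0,0],[0,0,0],[0,0,0]]}'
python3 - <<'E'
from h import *
import cv2
st();s=ctrl.get_image("side");t=ctrl.get_image("top")
cv2.imwrite("pics/z20.png",np.hstack([cv2.resize(s[275:325,400:450],(400,400),interpolation=cv2.INTER_CUBIC),cv2.resize(t[180:280,430:530],(400,400),interpolation=cv2.INTER_CUBIC)]))
st()
E
```

```text
time: 22.0
position: [0.5286, -0.0951, 0.0999]
tool_rot: [-2.204, 2.235, 0.001]
ft_force: [-4.0, 2.5, 14.8]
grip_width: 0.098
t 22.00 p [ 0.5286 -0.0951  0.0999] yaw -90.81 tilt [0.001 0.002] F [-4.   2.5 14.8] T [0.448 1.239 0.009] g 0.0979 j7 -1.31
t 22.10 p [ 0.5286 -0.0951  0.1   ] yaw -90.81 tilt [0.001 0.002] F [-4.   1.3 14.5] T [0.478 1.248 0.048] g 0.0984 j7 -1.31
```

View pics/z20.png

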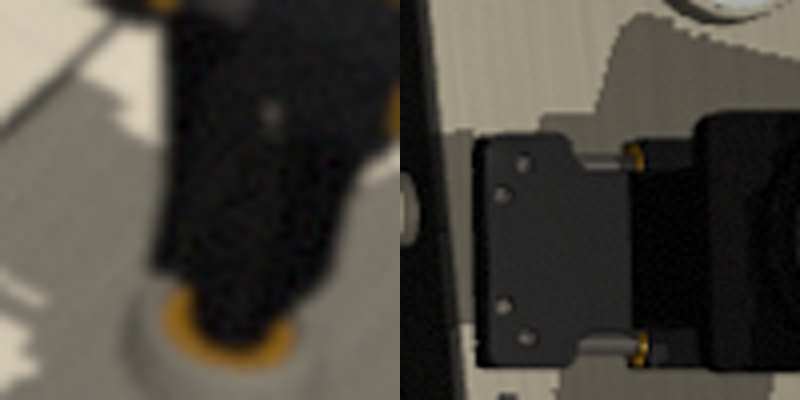

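```bash
python3 -m crank '{"dp":[[0,0,0],[0,0,0],[0,0,0],[0,0,0],[0,0,0],[0,0,0],[0,0,0],[0,0,0]],"delta_rot":[[0,0,0.03],[0,0,0.03],[0,0,0.03],[0,0,0],[0,0,0],[0,0,0],[0,0,0],[0,0,0]]}'
python3 - <<'E'
from h import *
st()
E
```

```text
time: 22.9
position: [0.5287, -0.0948, 0.0999]
tool_rot: [-2.101, 2.332, 0.001]
ft_force: [-4.9, 2.5, 14.6]
grip_width: 0.095
t 22.90 p [ 0.5287 -0.0948  0.0999] yaw -95.95 tilt [0.001 0.003] F [-4.9  2.5 14.6] T [0.502 1.206 0.125] g 0.0952 j7 -1.40
```

Run:
```python
from h import *
import cv2
for i in range(4): s=ctrl.get_image("side");st()
t=ctrl.get_image("top");cv2.imwrite("pics/t21.png",t);cv2.imwrite("pics/s21.png",s)
cv2.imwrite("pics/z21.png",cv2.resize(s[270:330,395:475],(800,600),interpolation=cv2.INTER_CUBIC))
```

```text
t 22.95 p [ 0.5287 -0.0948  0.0999] yaw -95.95 tilt [0.001 0.003] F [-4.   2.1 14.6] T [0.513 1.185 0.117] g 0.0961 j7 -1.40
t 23.00 p [ 0.5287 -0.0948  0.0999] yaw -95.95 tilt [0.001 0.002] F [-4.8  1.4 15.5] T [0.506 1.235 0.103] g 0.0945 j7 -1.40
t 23.05 p [ 0.5287 -0.0949  0.0999] yaw -95.95 tilt [0.001 0.002] F [-5.   2.4 15.3] T [0.484 1.188 0.074] g 0.1027 j7 -1.40
t 23.10 p [ 0.5287 -0.0948  0.0999] yaw -95.95 tilt [0.001 0.003] F [-4.7  1.8 14.9] T [0.48  1.246 0.111] g 0.0998 j7 -1.40
```

View pics/z21.png

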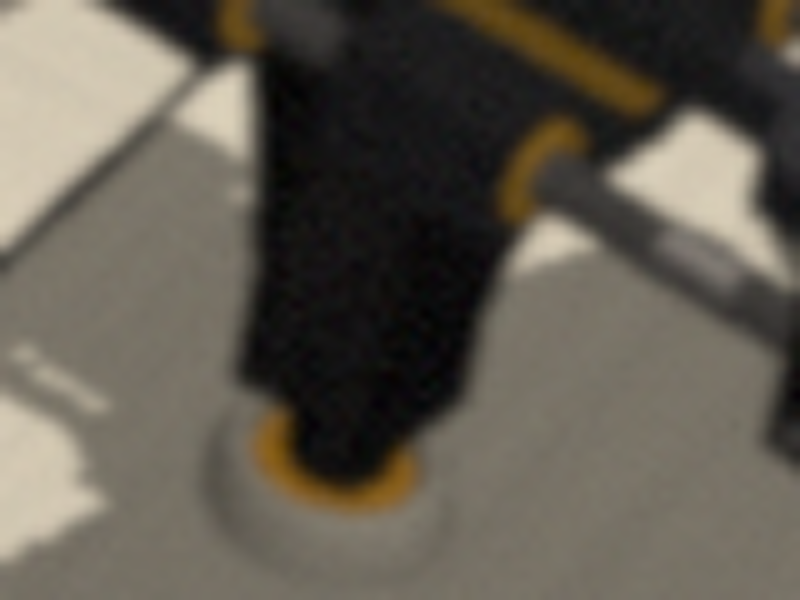

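View pics/t21.png

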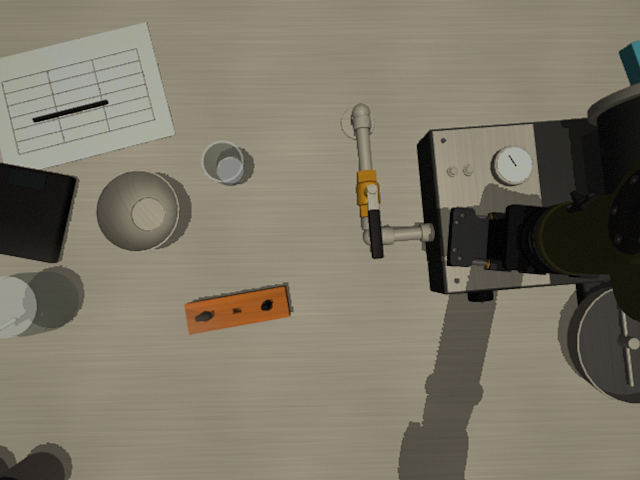

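View pics/s21.png

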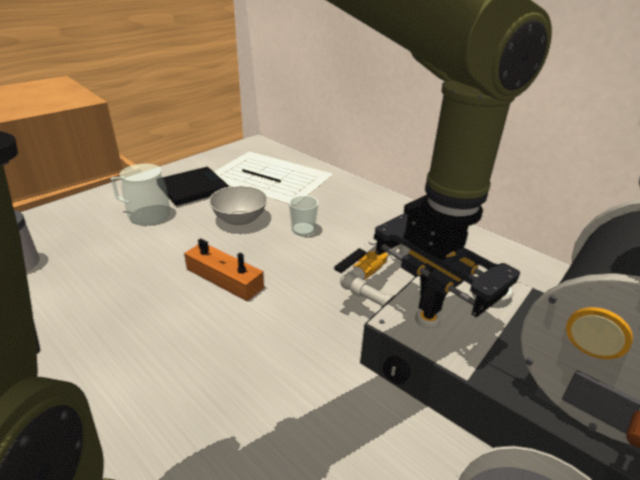

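The reaction torque rose from about 0.03 to about 0.10 N m over the last 0.09 rad. The spring alone gives only 0.05, so the key is against its stop. The tool has turned 1.74 rad, the collar height is 0.0999, the lever is along the pipe, and the other keys, bowl and cup are where they were. I hand the job in with the key held.

Run:
```python
from h import *
print(ctrl.close_job());st()
```

```text
the job is handed in; nothing more can be done
None
the job is handed in; nothing more can be done
```

I opened the gas cock, put the round-headed key fully home in the ignition lock, turned it clockwise to its stop, and handed in at about 23 s still gripping it. `close_job()` gives no verdict, so this rests on my own checks:

- **Gas cock:** in the last top picture the lever lies along the pipe, and pushing it the last bit met about 7 N at the stop.
- **Key home:** a further push raised the force from about 5 to 15 N with z holding at 0.0999, against an expected 0.100. The tool stands 1.2 mm off the measured lock axis and is tilted 0.003 rad at most.
- **Key turned:** the tool turned about 1.74 rad from off. The reaction torque rose to about 0.10 N m, more than the spring's 0.05, so it is at the stop. I could not see the lock's own angle directly.
- **Grip:** commanded at 55 N, with the opening steady at 8–9 mm on the 9 mm head.
- **Bystanders:** the square and slim keys, the bowl and the cup look unmoved in both last pictures.

**Disagreements:**
- The fingertips appeared about 33 mm higher than the reported TCP and the 19 mm nose length imply. I took insertion height from the collar's known height in the block instead, and the end stop agreed with it.
- A side load of about 5 N and a down force of about 15 N remained on the wrist at hand-in.

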